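Stand a toppled ink jar back up in its spring-fed jar lane

ROBOT

A 6-joint arm with a two-finger parallel gripper is mounted at the origin on the work surface; the furniture and walls round the work are solid. World frame = base frame: x ahead of the robot, y to its left, z up, the work surface at z = 0. Lengths are in m, angles in rad, forces in N, time in s.
With the tool pointing down it reaches from about 0.35 to 0.85 m from the base axis. Payload 8.1 kg.
Tool frame: the origin (TCP) lies on the centre line of the jaws, within the pads' length; the fingertips stand 22 mm ahead of it and the grasp point (between the pads) lies 3 mm ahead of it; z points along the fingers, y is the line along which they close (so a half turn about z gives the same grasp; the last joint's range is limited). The gripper opens to 93 mm and grips with 3 to 60 N. Pads are 15 mm wide; open, the fingers measure 128 mm over their backs; the gripper's body (75 mm by 188 mm) begins 65 mm behind the grasp point.
Start: joints at [1.172, 0.13, 1.488, -0, 1.523, -0.085], TCP at [0.185, 0.571, 0.241] pointing down, gripper open.
Joint ranges: [-2.96, 2.96], [-0.89, 2.26], [0.02, 2.5], [-1.34, 4.48], [0, 2.73], [-2.66, 2.66]. Speed limits (rad/s): [2.39, 2.39, 2.79, 3.14, 3.14, 3.14].

INTERFACE

Orientations are given as a rotation vector (axis times angle).
In Python, from plant import robot gives the robot as it stands.
- The arm moves only by the shell command python3 inch.py [FORCE], which reads ROWS from standard input. ROWS is a JSON list of rows, 1 to 20 of them, each an object with the fields finger_gap (the finger opening in m), tx, ty, tz (the shift in m), twist (a turn about the tool's z in rad); a field left out counts as zero (the opening has to be given); each row shifts and turns the commanded pose from where the row before left it, along the tool's axes as they then stand; what a row does not reach is not made up. A row lasts 1/10 s, in which the tool goes at most 0.05 m and 0.15 rad, less where a joint would pass 70% of its speed; a pose out of reach is approached as far as the arm can. The fingers move at their own pace and stop on an object; FORCE is the grip in N (left out, the last holds). Time passes only in rows, so rows that do not move let the fingers close. It prints the time, the measured TCP pose, the force, the opening and the grip force at its end. Input that does not fit is refused with a message, and nothing moves.
- robot.read_state(): the state, without advancing time (a new reading comes with each control period).
- robot.read_camera(name): name is "scene" or "top" or "wrist"; returns a dict with "image" (480x640x3 uint8, red, green, blue), "fx", "fy", "cx", "cy" (pixels), "R" (3x3) and "t" (3): a world point X has camera coordinates R X + t. Camera axes: x right, y down, z forward; pixel columns grow to the right and rows downward; lengths in m; the calibration is good to about 2 mm. A picture is of the moment at which its call begins. There is no depth.
- robot.close_job(): hands the job in; it is judged then, once.
The state is a dict: "t": time; "q": joint angles; "dq": joint speeds; "joint_torque": joint torques, N m; "tool_pos": TCP position; "orientation": TCP orientation; "force": force on the tool from outside, world axes, zero at the start; "wrist_torque": the same for the moment, N m; "opening": finger opening in m; "gripper_force": force on a finger pad.
Only numpy, scipy, OpenCV 4.12 (cv2) and the standard library are available. Lean on these libraries where they do the work, as an engineer would, in place of code of your own. Each camera call takes 0.05 s, during which the arm holds its last target. There are 200 camera calls.

TASK

An ink jar has toppled over in the near lane of the jar rack and lies pinned between the two standing jars and the spring pusher. Stand it upright again on the floor of that lane, cap up, directly behind the two standing jars, and let the pusher close up so that the row is snug. Handle the glass gently: do not knock any other jar over, and leave the far lane and the things around the rack where they are.

Things in the scene. Friction and masses are not known exactly. Their poses are not given: they have to be found in the camera images.
- jar_rack: Fixed low two-lane plywood jar rack, 178 x 352 mm. Origin at table height under the middle of the near lane; x points across to the far lane (centred on x = 94 mm), y along the lanes to the end stop (inner face y = 165 mm, top 54 mm above the lane floor), z up. In the far lane three jars up to 114 mm tall stand from the end stop to y = 8 mm.
- near_lane (a point): Middle of the near lane's floor, 14 mm above the table, straight above the rack's origin, same axes. The lane is 56 mm wide between aluminium rails 4 mm thick that stand 12 mm above the lane floor.
- fallen_jar: The toppled dark brown glass ink jar with dark grey screw cap, 52 mm diameter, 114 mm tall (cap 42 mm wide from 100 to 114 mm), 130 to 270 g. It lies along the near lane, base against the standing jars, cap against the pusher. Origin at the centre of its base; z runs from base to cap. Back in its place its origin is at about (0, 43, 14) mm in the rack's frame.
- row_jar_a: Black closed ink jar with a dark red cap, 50 mm diameter, 92 mm tall, loose, standing in the near lane between the end stop and the toppled jar; order with row_jar_b varies. Origin at the centre of its base, z up.
- row_jar_b: Clear closed jar with a black cap, 46 mm diameter, 88 mm tall, loose, the other jar standing in the near lane. Origin at the centre of its base, z up.
- near_pusher (a joint): Slide of the near lane's spring pusher along the rack's +y, in m: about 0 against the lying jar's cap (front face at rack y = -47 mm), about 0.064 when the three jars stand snug, -0.065 fully back. A damped spring drives it to the end stop with 2 to 3 N at up to 0.2 m/s, so it follows up whenever the jar gives way.
- near_pusher_top (a point): Middle of the top edge of the near pusher: a grey plastic paddle 48 mm wide, 5 mm thick, its top 45 mm above the lane floor, bevelled backwards at the top; behind it a carriage 45 mm long and 26 mm high with the spring drum. A jar let go while leaning more than about 0.15 rad can stay jammed between pusher and row.
- far_jar_b: Low white jar with a black lid, loose, 53 mm diameter, 66 mm tall, standing in the middle of the far lane's row. Leave it.
- far_jar_c: Black ink jar with a dark red cap, loose, 50 mm diameter, 92 mm tall, standing in the far lane next to its pusher. Leave it.
- masking_tape: Roll of masking tape, 96 mm across, 25 mm high, lying on the table right of the rack. Leave it.
- water_jar: Clear open brush-water jar, 86 mm across, 95 mm high, on the table left of the rack. Leave it.

How it is judged:
At the end, for the whole second after the job is handed in: Fallen jar upright (0.06 rad) on the near lane's floor (4 mm), within 8 mm of the lane's middle, at rack y 36 to 50 mm; pusher closed on it (0.056 to 0.072); both row jars upright (0.06 rad) in the lane (8 mm off its middle, 4 mm in height), y over 75 mm; all three at rest (angle between each of fallen_jar, row_jar_a, row_jar_b's own z axis and vertical below 0.06 rad and x of fallen_jar in the frame of jar_rack between -0.008 and 0.008 m and z of fallen_jar in the frame of jar_rack between 0.01 and 0.018 m and y of fallen_jar in the frame of jar_rack between 0.036 and 0.05 m and linear speed of each of fallen_jar, row_jar_a, row_jar_b below 0.01 m/s and angular speed of each of fallen_jar, row_jar_a, row_jar_b below 0.1 rad/s and value of joint near_pusher between 0.056 and 0.072 m and x of row_jar_a in the frame of jar_rack between -0.008 and 0.008 m and z of row_jar_a in the frame of jar_rack between 0.01 and 0.018 m and y of each of row_jar_a, row_jar_b in the frame of jar_rack above 0.075 m and x of row_jar_b in the frame of jar_rack between -0.008 and 0.008 m and z of row_jar_b in the frame of jar_rack between 0.01 and 0.018 m); the robot touches nothing.
It fails at once if a standing jar of the near lane is tipped over (more than 0.5 rad) or lifted out (base 30 mm above the lane floor) (angle between any of row_jar_a, row_jar_b's own z axis and vertical above 0.5 rad or z of any of row_jar_a, row_jar_b in the frame of jar_rack above 0.044 m).
It fails at once if a jar of the far lane is moved more than 15 mm (distance of any of far_jar_b, far_jar_c from where it was at the start of the episode above 0.015 m).
It fails at once if the tape or the water jar is moved more than 20 mm (distance of any of masking_tape, water_jar from where it was at the start of the episode above 0.02 m).
It fails at once if the toppled jar is dropped or slammed onto the rack (over 40 N) (contact force between fallen_jar and jar_rack above 40 N).
It also fails if it takes over 38 s, if anything falls off the work surface, if the arm or the gripper's body presses on something with over 40 N, if the wrist force passes 120 N, or if a joint passes its speed limit or range.

## Working session

There is one attempt and no reset: what is moved stays moved. The work goes in short steps, Python scripts to look and compute and a shell command to move; the robot and the scene stay as the last step left them, time stands still between calls to the robot, and variables do not carry over. Pictures are saved under pics/ and viewed, at most 10 in all, crops included, and the job is handed in when it is done.

```bash
ls; mkdir -p pics
python3 - <<'E'
from plant import robot
import cv2,numpy as np
s=robot.read_state();print(s['t'],s['tool_pos'],s['orientation'],s['opening'])
for n in("scene","top","wrist"):
    c=robot.read_camera(n);cv2.imwrite(f"pics/{n}0.png",c["image"][:,:,::-1]);print(n,c["fx"],c["cx"],c["cy"],(-c["R"].T@c["t"]).round(3),c["R"].round(3).tolist())
a=cv2.imread("pics/scene0.png");b=cv2.imread("pics/top0.png")
E
```

```text
inch.py
pics
plant.py
0.0 [0.18499933 0.57021789 0.23958401] [-4.90914918e-01 -3.10255929e+00  2.80823790e-03] 0.09296466015684103
scene 484.5979310177159 316.43771774982673 235.40224186554832 [-0.112 -0.593  0.949] [[0.648, -0.762, -0.016], [-0.534, -0.439, -0.722], [0.543, 0.477, -0.691]]
top 461.5741182220786 327.69825162300833 246.03318902815298 [0.47  0.036 1.099] [[-0.023, -1.0, -0.002], [-0.991, 0.023, -0.131], [0.131, -0.001, -0.991]]
wrist 335.67331504250103 314.4394605469492 236.12865889997627 [0.112 0.594 0.385] [[0.309, 0.951, -0.002], [0.914, -0.296, 0.276], [0.262, -0.087, -0.961]]
```

View pics/top0.png

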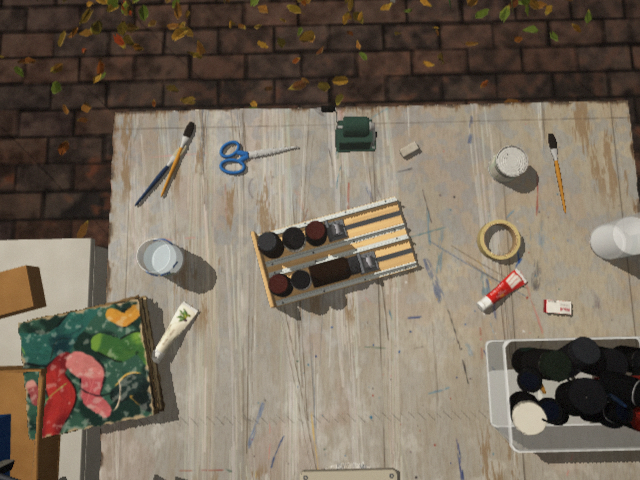

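View pics/scene0.png

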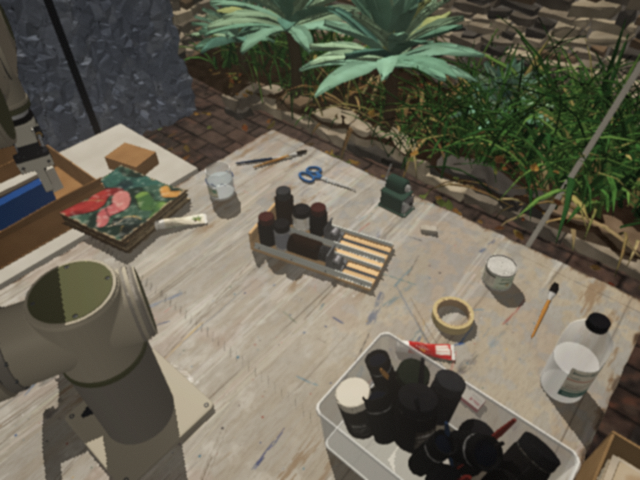

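Top view: the rack spans pixels (252–417, 198–308). In the near lane the red-capped jar is at (281,285), the clear one at (301,279), the fallen jar at (330,271) and the pusher at (368,262). The scene view shows the fallen jar at (305,245). I'll enlarge both.

Run:
```python
import cv2
a=cv2.imread("pics/top0.png")[190:315,245:425];cv2.imwrite("pics/topc.png",cv2.resize(a,None,fx=4.4,fy=4.4,interpolation=2))
a=cv2.imread("pics/scene0.png")[180:300,240:400];cv2.imwrite("pics/scenec.png",cv2.resize(a,None,fx=5,fy=5,interpolation=2))
```

```text
(no output)
```

View pics/topc.png

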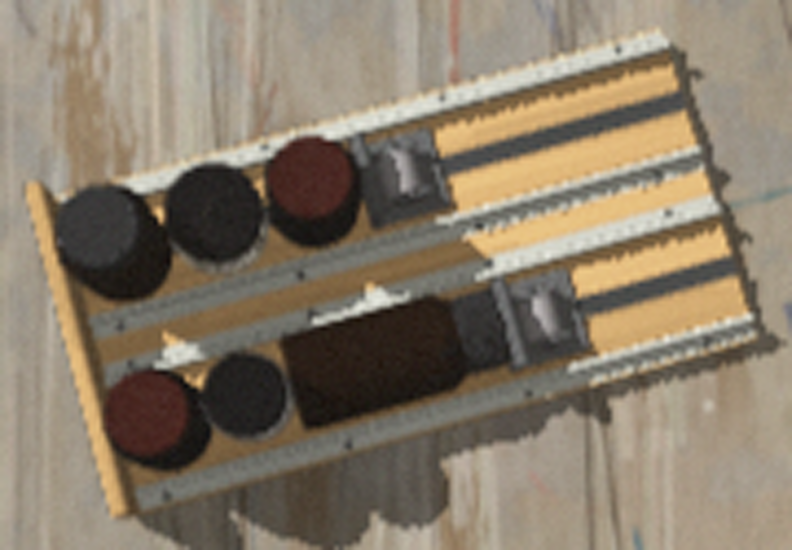

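View pics/scenec.png

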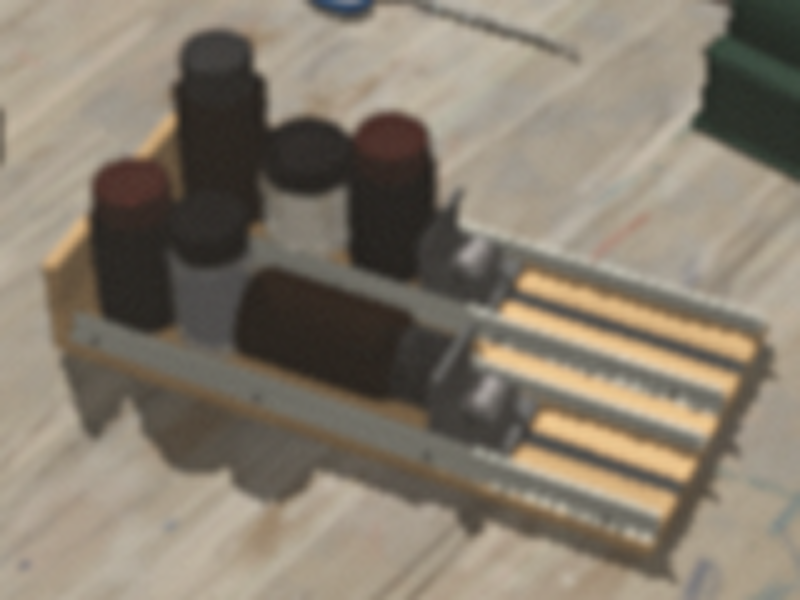

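```bash
cat > h.py <<'E'
import numpy as np,cv2
from plant import robot
from scipy.optimize import least_squares
from scipy.spatial.transform import Rotation as Ro
def proj(c,X):
    p=np.atleast_2d(X)@c["R"].T+c["t"];return np.c_[c["fx"]*p[:,0]/p[:,2]+c["cx"],c["fy"]*p[:,1]/p[:,2]+c["cy"]]
def R2W(v,P): 
    c,s=np.cos(v[2]),np.sin(v[2]);P=np.atleast_2d(P)/1e3
    return np.c_[v[0]+c*P[:,0]-s*P[:,1],v[1]+s*P[:,0]+c*P[:,1],P[:,2]+(v[3] if len(v)>3 else 0)]
def save(n,name,box=None,f=1):
    c=robot.read_camera(n);a=c["image"][:,:,::-1]
    if box:a=a[box[1]:box[3],box[0]:box[2]]
    cv2.imwrite(f"pics/{name}.png",cv2.resize(np.ascontiguousarray(a),None,fx=f,fy=f,interpolation=2));return c
E
python3 - <<'E'
from h import *
T=np.array([[90,350,47,165,68],[665,40,124,-176,26],[755,325,-30,-176,26],[703,155,64,-176,26],[720,208,30,-176,26],[505,323,0,-47,59],[147,412,0,140,106],[247,393,0,92,102],[311,177,94,33,106],[98,228,94,139,128],[212,212,94,84,80]],float)
S=np.array([[132,182,0,140,106],[208,215,0,92,102],[391,135,94,33,106],[218,52,94,139,128],[310,148,94,84,80],[650,530,-30,-176,26],[762,330,124,-176,26],[447,353,0,-47,59]],float)
ct,cs=robot.read_camera("top"),robot.read_camera("scene")
pt=T[:,:2]/4.4+[245,190]-.4;ps=S[:,:2]/5+[240,180]-.4
f=lambda v:np.r_[proj(ct,R2W(v,T[:,2:]))-pt,proj(cs,R2W(v,S[:,2:]))-ps].ravel()
r=least_squares(f,[.45,.05,.2,0],loss='soft_l1');v=r.x;print(v);print(f(v).reshape(-1,2).round(1).tolist())
# independent triangulation of jar caps, pusher edge -> rack frame
for i,j in((6,0),(7,1),(5,7),(8,2)):
    x=least_squares(lambda X:np.r_[proj(ct,X)[0]-pt[i],proj(cs,X)[0]-ps[j]],[.45,.05,.1]).x
    d=(x-[v[0],v[1],0])@Ro.from_euler('z',v[2]).as_matrix();print((d*1e3).round(1),T[i,2:])
s=robot.read_state();R=Ro.from_rotvec(s['orientation']).as_matrix();print(R.round(3),s['tool_pos'])
print("rack axes x",np.cos(v[2]),np.sin(v[2]))
E
```

```text
[ 0.5555805   0.00717804  0.24273252 -0.00425959]
[[-0.7, -1.8], [1.7, 1.6], [-0.2, -1.1], [0.2, -0.6], [0.4, 1.1], [1.1, 0.2], [0.4, 0.6], [-0.6, -0.8], [-0.2, -0.4], [-0.0, -0.8], [0.7, -0.5], [-1.0, 0.7], [-0.3, 0.5], [-0.8, 0.5], [-1.0, 0.2], [-0.9, -0.0], [0.7, -1.7], [-0.4, -0.9], [-0.1, 0.8]]
[  1.9 139.7 102.8] [  0. 140. 106.]
[ -2.1  90.5 101.8] [  0.  92. 102.]
[  1.4 -45.5  55.4] [  0. -47.  59.]
[ 93.2  32.  104.3] [ 94.  33. 106.]
[[-0.951  0.309 -0.   ]
 [ 0.309  0.951 -0.001]
 [ 0.    -0.001 -1.   ]] [0.18507278 0.57048052 0.24012298]
rack axes x 0.9706848226627891 0.240355934089653
```

```bash
echo '[{"finger_gap":0.08, "tx":-0.0335, "ty":-0.0273}, {"finger_gap":0.08, "tx":-0.0335, "ty":-0.0273}, {"finger_gap":0.08, "tx":-0.0335, "ty":-0.0273}, {"finger_gap":0.08, "tx":-0.0335, "ty":-0.0273}, {"finger_gap":0.08, "tx":-0.0335, "ty":-0.0273}, {"finger_gap":0.08, "tx":-0.0335, "ty":-0.0273}, {"finger_gap":0.08, "tx":-0.0335, "ty":-0.0273}, {"finger_gap":0.08, "tx":-0.0335, "ty":-0.0273}, {"finger_gap":0.08, "tx":-0.0335, "ty":-0.0273}, {"finger_gap":0.08, "tx":-0.0335, "ty":-0.0273}, {"finger_gap":0.08, "tx":-0.0335, "ty":-0.0273}, {"finger_gap":0.08, "tx":-0.0335, "ty":-0.0273}, {"finger_gap":0.08, "tx":-0.0335, "ty":-0.0273}, {"finger_gap":0.08, "tx":-0.0335, "ty":-0.0273}, {"finger_gap":0.08, "tx":-0.0335, "ty":-0.0273}, {"finger_gap":0.08, "tx":-0.0335, "ty":-0.0273}]' | python3 inch.py 4
echo '[{"finger_gap":0.08, "tz":0.01, "twist":0.145}, {"finger_gap":0.08, "tz":0.01, "twist":0.145}, {"finger_gap":0.08, "tz":0.01, "twist":0.145}, {"finger_gap":0.08, "tz":0.01, "twist":0.145}, {"finger_gap":0.08, "tz":0.01, "twist":0.145}, {"finger_gap":0.08, "tz":0.01, "twist":0.145}, {"finger_gap":0.08, "tz":0.01, "twist":0.144}, {"finger_gap":0.08}, {"finger_gap":0.08}, {"finger_gap":0.08}]' | python3 inch.py
python3 - <<'E'
from h import *
c=save("wrist","w1");np.savez("w1.npz",**{k:c[k] for k in("R","t")})
s=robot.read_state();print(s['t'],s['tool_pos'],Ro.from_rotvec(s['orientation']).as_matrix().round(3).tolist(),s['q'],s['force'])
v=[.5556,.0072,.2427]
print(proj(c,R2W(v,[[0,-47,59],[0,140,106],[0,92,102],[-30,-30,26],[30,-30,26],[-28,-112,26]])).round(0).tolist())
E
```

```text
t: 1.85
tool_pos: [0.5609, -0.0119, 0.2406]
orientation: [0.491, 3.103, 0.0]
force: [0.2, 0.0, 0.9]
opening: 0.0798
gripper_force: 0.0
t: 2.85
tool_pos: [0.5606, -0.0102, 0.1714]
orientation: [1.931, 2.477, 0.001]
force: [-0.5, -0.5, -0.3]
opening: 0.0799
gripper_force: 0.0
2.9 [ 0.5606195  -0.01025006  0.17148247] [[-0.243, 0.97, 0.001], [0.97, 0.243, -0.0], [-0.0, 0.001, -1.0]] [-1.09722323e-01  6.62904633e-02  1.68407538e+00  2.01140910e-06
  1.39004190e+00 -3.55410898e-01] [ 0.16130055 -0.60361422  0.08045236]
[[314.0, 272.0], [315.0, -19.0], [315.0, 80.0], [281.0, 241.0], [347.0, 241.0], [285.0, 322.0]]
```

View pics/w1.png

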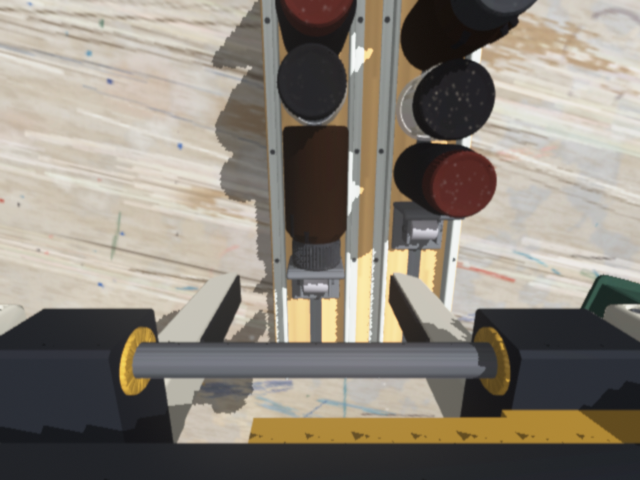

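Wrist view: the rack is where I predicted. The jar runs from row 127 (base) to row 270 (cap tip) around column 316, and the paddle edge is at (316,270). Grip about 80 mm from the base, just above the rails, lightly enough that the jar can pivot.

```bash
echo '[{"finger_gap":0.075, "tx":0.005, "tz":0.03}, {"finger_gap":0.075, "tz":0.03}, {"finger_gap":0.075, "tz":0.03}, {"finger_gap":0.075, "tz":0.02}, {"finger_gap":0.075, "tz":0.009}, {"finger_gap":0.075}, {"finger_gap":0.075}, {"finger_gap":0.075}]' | python3 inch.py 4
echo '[{"finger_gap":0.04}, {"finger_gap":0.04}, {"finger_gap":0.04}, {"finger_gap":0.04}, {"finger_gap":0.04}, {"finger_gap":0.04}, {"finger_gap":0.04}, {"finger_gap":0.04}]' | python3 inch.py
```

```text
t: 3.7
tool_pos: [0.5604, -0.0055, 0.0535]
orientation: [1.934, 2.473, 0.002]
force: [0.6, -0.2, 0.6]
opening: 0.0748
gripper_force: 0.0
t: 4.5
tool_pos: [0.5596, -0.0053, 0.0521]
orientation: [1.935, 2.474, 0.001]
force: [2.8, 1.0, 4.3]
opening: 0.0509
gripper_force: 4.0
```

```bash
echo '[{"finger_gap":0.04, "tx":-0.001, "tz":-0.003}, {"finger_gap":0.04, "tx":-0.001, "tz":-0.003}, {"finger_gap":0.04, "tx":-0.001, "tz":-0.003}, {"finger_gap":0.04, "tx":-0.001, "tz":-0.0025}, {"finger_gap":0.04, "tx":-0.001, "tz":-0.0025}, {"finger_gap":0.04, "tz":-0.003}, {"finger_gap":0.04, "tx":-0.001, "tz":-0.003}, {"finger_gap":0.04, "tz":-0.003}, {"finger_gap":0.04, "tz":-0.003}, {"finger_gap":0.04}, {"finger_gap":0.04}]' | python3 inch.py 4
python3 - <<'E'
from h import *
c=save("wrist","w2",(180,0,460,300),2);c=save("scene","s2",(240,180,400,300),3)
a,b=cv2.imread("pics/w2.png"),cv2.imread("pics/s2.png");b=cv2.resize(b,None,fx=.48,fy=.48)
b=cv2.copyMakeBorder(b,0,a.shape[0]-b.shape[0],0,0,0);m=np.hstack([a,b]);print(m.shape);cv2.imwrite("pics/m2.png",m)
E
```

```text
t: 5.6
tool_pos: [0.5607, -0.0111, 0.0779]
orientation: [1.935, 2.474, 0.001]
force: [-0.1, 1.9, -1.4]
opening: 0.0513
gripper_force: 4.0
(600, 790, 3)
```

View pics/m2.png

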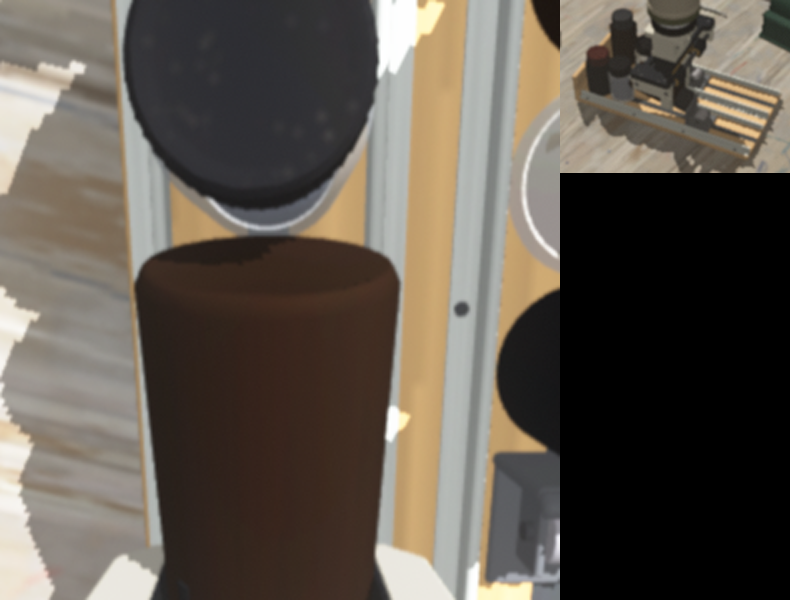

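```bash
cat >> h.py <<'E'
V=[.5556,.0072,.2427]
def rims(th,heel,fl=14): # points mm: heel, rim top of base, at tilt th(deg), heel y, heel z
    t=np.radians(th);h=np.array([0,heel,fl]);return np.array([h,h+52*np.array([0,np.sin(t),np.cos(t)])])
E
python3 - <<'E'
from h import *
c=robot.read_camera("wrist")
o=(-c["R"].T@c["t"])-[V[0],V[1],0];print((o@Ro.from_euler('z',V[2]).as_matrix()*1e3).round(1))
for th,h,z in((0,67,14),(0,61,14),(0,61,40),(20,43,14),(0,55,40),(-10,61,30),(10,50,25)):print(th,h,z,proj(c,R2W(V,rims(th,h,z))).round(0).tolist())
print(proj(c,R2W(V,[[0,92,102],[0,69,102],[0,69,14]])).round(0).tolist())
E
```

```text
[-2.000e-01  5.760e+01  2.227e+02]
0 67 14 [[315.0, 123.0], [315.0, 117.0]]
0 61 14 [[315.0, 133.0], [315.0, 131.0]]
0 61 40 [[315.0, 133.0], [315.0, 130.0]]
20 43 14 [[315.0, 164.0], [315.0, 132.0]]
0 55 40 [[315.0, 144.0], [315.0, 146.0]]
-10 61 30 [[315.0, 133.0], [315.0, 154.0]]
10 50 25 [[315.0, 153.0], [315.0, 136.0]]
[[315.0, 26.0], [315.0, 104.0], [315.0, 119.0]]
```

The base end has come up about 15°: the base face is visible, crop rows 237–305. Backing off the row let the pusher's friction hold the cap down. I'll lower it, regrip nearer the cap, and lift with the base kept against the row.

```bash
echo '[{"finger_gap":0.04, "tx":0.001, "tz":0.003}, {"finger_gap":0.04, "tx":0.001, "tz":0.003}, {"finger_gap":0.04, "tx":0.001, "tz":0.003}, {"finger_gap":0.04, "tx":0.001, "tz":0.003}, {"finger_gap":0.04, "tx":0.001, "tz":0.003}, {"finger_gap":0.04, "tz":0.003}, {"finger_gap":0.04, "tz":0.003}, {"finger_gap":0.04, "tz":0.003}, {"finger_gap":0.04, "tz":0.0015}, {"finger_gap":0.04}, {"finger_gap":0.056}, {"finger_gap":0.062}, {"finger_gap":0.062}, {"finger_gap":0.062}]' | python3 inch.py 4
python3 - <<'E'
from h import *
c=save("wrist","w3",(180,0,460,300),2)
o=robot.read_state();d=(o['tool_pos']-[V[0],V[1],0])@Ro.from_euler('z',V[2]).as_matrix();print(d.round(4))
E
```

```text
t: 7.15
tool_pos: [0.5592, -0.0064, 0.0521]
orientation: [-1.936, -2.474, 0.0]
force: [-0.5, 0.6, -0.3]
opening: 0.0619
gripper_force: 0.0
[ 0.0003 -0.014   0.0521]
```

View pics/w3.png

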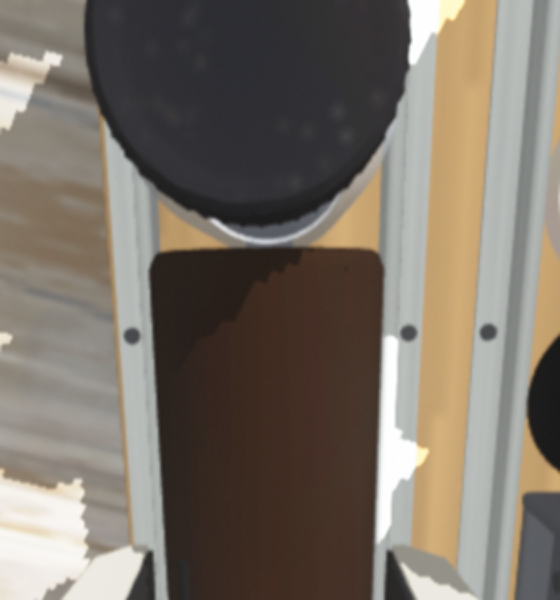

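Wrist crop: the jar lies flat again with its base edge (row 250) at the row jar. Regrip 6 mm nearer the cap.

```bash
echo '[{"finger_gap":0.062, "tx":-0.003}, {"finger_gap":0.062, "tx":-0.003}, {"finger_gap":0.062}, {"finger_gap":0.04}, {"finger_gap":0.04}, {"finger_gap":0.04}, {"finger_gap":0.04}, {"finger_gap":0.04}, {"finger_gap":0.04}]' | python3 inch.py 4
echo '[{"finger_gap":0.04, "tz":-0.002}, {"finger_gap":0.04, "tz":-0.002}, {"finger_gap":0.04, "tz":-0.002}, {"finger_gap":0.04, "tz":-0.002}, {"finger_gap":0.04, "tx":-0.001, "tz":-0.002}, {"finger_gap":0.04, "tz":-0.002}, {"finger_gap":0.04, "tx":-0.001, "tz":-0.002}, {"finger_gap":0.04, "tz":-0.002}, {"finger_gap":0.04, "tx":-0.001, "tz":-0.002}, {"finger_gap":0.04, "tz":-0.002}, {"finger_gap":0.04, "tz":-0.002}, {"finger_gap":0.04, "tz":-0.002}, {"finger_gap":0.04, "tz":-0.002}]' | python3 inch.py 4
python3 - <<'E'
from h import *
c=save("wrist","w4",(180,0,460,300),2)
o=robot.read_state();d=(o['tool_pos']-[V[0],V[1],0])@Ro.from_euler('z',V[2]).as_matrix();print(d.round(4),o['wrist_torque'])
for th,h,z in((0,67,14),(20,47,14),(10,57,14),(0,67,40)):print(th,h,z,((proj(c,R2W(V,rims(th,h,z)))-[180,0])*2).round(0).tolist())
E
```

```text
t: 8.1
tool_pos: [0.5606, -0.0121, 0.0521]
orientation: [1.936, 2.474, -0.0]
force: [0.5, -1.5, -0.6]
opening: 0.0498
gripper_force: 4.0
t: 9.4
tool_pos: [0.5616, -0.0153, 0.0785]
orientation: [1.935, 2.474, 0.0]
force: [-0.3, 0.1, -0.8]
opening: 0.049
gripper_force: 4.0
[ 0.0007 -0.0234  0.0791] [-0.19523022  0.14750932  0.02202675]
0 67 14 [[270.0, 230.0], [270.0, 214.0]]
20 47 14 [[270.0, 300.0], [270.0, 225.0]]
10 57 14 [[270.0, 266.0], [270.0, 219.0]]
0 67 40 [[270.0, 223.0], [270.0, 200.0]]
```

View pics/w4.png

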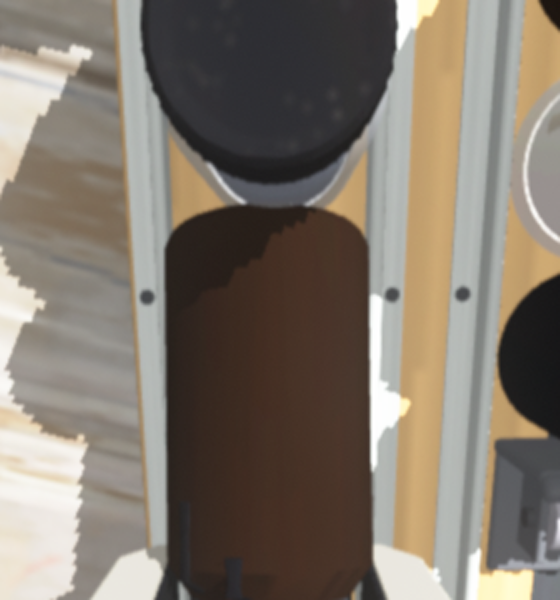

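The tilt is right now: the rim leads at row 205 with the sides at row 245, so the cap is up about 20° and the base touches the row. Follow the arc to about 60°.

```bash
echo '[{"finger_gap":0.04, "tx":0.0005, "tz":-0.003}, {"finger_gap":0.04, "tx":0.0005, "tz":-0.003}, {"finger_gap":0.04, "tx":0.0005, "tz":-0.003}, {"finger_gap":0.04, "tx":0.001, "tz":-0.003}, {"finger_gap":0.04, "tx":0.0015, "tz":-0.0025}, {"finger_gap":0.04, "tx":0.0015, "tz":-0.0025}, {"finger_gap":0.04, "tx":0.001, "tz":-0.0025}, {"finger_gap":0.04, "tx":0.001, "tz":-0.0025}, {"finger_gap":0.04, "tx":0.0025, "tz":-0.0025}, {"finger_gap":0.04, "tx":0.0025, "tz":-0.0025}, {"finger_gap":0.04, "tx":0.0025, "tz":-0.0025}, {"finger_gap":0.04, "tx":0.0025, "tz":-0.0013}, {"finger_gap":0.04, "tx":0.0025, "tz":-0.0013}, {"finger_gap":0.04, "tx":0.0025, "tz":-0.0012}, {"finger_gap":0.04, "tx":0.0025, "tz":-0.0012}, {"finger_gap":0.04}]' | python3 inch.py 4
python3 - <<'E'
from h import *
c=save("wrist","w5",(130,0,510,330),1.5)
d=save("scene","s5",(240,170,400,290),4)
o=robot.read_state();d=(o['tool_pos']-[V[0],V[1],0])@Ro.from_euler('z',V[2]).as_matrix();print(d.round(4),o['wrist_torque'])
a,b=cv2.imread("pics/w5.png"),cv2.imread("pics/s5.png");b=cv2.resize(b[:,200:580],None,fx=.6,fy=.6);b=cv2.copyMakeBorder(b,0,a.shape[0]-b.shape[0],0,0,0);m=np.hstack([a,b]);print(m.shape);cv2.imwrite("pics/m5.png",m)
E
```

```text
t: 11.05
tool_pos: [0.5565, 0.0086, 0.1142]
orientation: [1.934, 2.472, 0.001]
force: [1.2, -5.9, 3.4]
opening: 0.053
gripper_force: 4.4
[0.0012 0.0011 0.1141] [-1.14139732 -0.14114783  0.03135733]
(495, 798, 3)
```

View pics/m5.png

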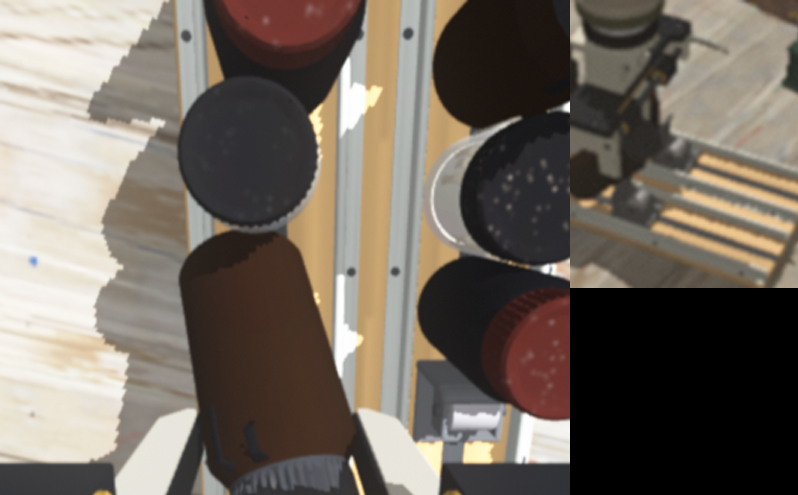

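Wrist crop: the base has skewed left (rim centre (240,268), lane centre about 277), and the clear jar's cap at (248,150) is shifted left too. I pushed too far ahead of the roll. Back off along the arc, lower slightly, then regrip more firmly so the flat pads square the jar up. I'll track the brown outline numerically from here.

```bash
cat >> h.py <<'E'
def rows(c,scan=range(80,330,20)):
    h=cv2.cvtColor(np.ascontiguousarray(c["image"]),cv2.COLOR_RGB2HSV).astype(int);H,S,Vv=h[...,0],h[...,1],h[...,2]
    m=((H<18)&(S>90)&(Vv<95)).astype(np.uint8);m=cv2.morphologyEx(m,cv2.MORPH_OPEN,np.ones((5,5)))
    n,l,st,ce=cv2.connectedComponentsWithStats(m[:, :]);
    out=[]
    for i in range(1,n):
        if st[i,4]>1500: out.append((i,st[i].tolist()))
    print("blobs",out)
    for i,_ in out:
        if abs(ce[i][0]-315)<60: print(i,[(r,int(np.where(l[r]==i)[0].min()),int(np.where(l[r]==i)[0].max())) for r in scan if (l[r]==i).any()])
    k=((Vv<75)&(S<70)).astype(np.uint8);return m,k
def tcp():
    o=robot.read_state();d=(o['tool_pos']-[V[0],V[1],0])@Ro.from_euler('z',V[2]).as_matrix();print(round(o['t'],2),'rack tcp mm',(d*1e3).round(1),'F',o['force'].round(1),'Tq',o['wrist_torque'].round(2),round(o['opening'],4))
E
python3 - <<'E'
from h import *
rows(robot.read_camera("wrist"))
E
echo '[{"finger_gap":0.04, "tx":-0.002, "tz":0.001}, {"finger_gap":0.04, "tx":-0.002, "tz":0.001}, {"finger_gap":0.04, "tx":-0.002, "tz":0.001}, {"finger_gap":0.04, "tx":-0.002, "tz":0.001}, {"finger_gap":0.04, "tx":-0.002}, {"finger_gap":0.04}, {"finger_gap":0.04}]' | python3 inch.py 4 >/dev/null
python3 - <<'E'
from h import *
rows(robot.read_camera("wrist"));tcp()
E
echo '[{"finger_gap":0.04}, {"finger_gap":0.04}, {"finger_gap":0.04}, {"finger_gap":0.04}]' | python3 inch.py 12 >/dev/null
python3 - <<'E'
from h import *
rows(robot.read_camera("wrist"));tcp()
E
```

```text
blobs [(2, [423, 0, 141, 84, 6500]), (3, [262, 157, 105, 157, 10788])]
3 [(160, 288, 322), (180, 274, 333), (200, 264, 338), (220, 267, 345), (240, 271, 351), (260, 274, 357), (280, 280, 365), (300, 281, 360)]
blobs [(2, [424, 0, 156, 67, 6259]), (3, [258, 135, 110, 186, 14762]), (4, [458, 176, 60, 79, 1549])]
3 [(140, 287, 328), (160, 260, 338), (180, 260, 343), (200, 263, 347), (220, 265, 351), (240, 268, 355), (260, 272, 360), (280, 275, 365), (300, 280, 364), (320, 308, 316)]
11.95 rack tcp mm [  0.5  -7.9 108.8] F [ 1.6 -0.4  1.3] Tq [-0.14 -0.26  0.  ] 0.0522
blobs [(2, [428, 0, 153, 67, 6132]), (3, [258, 135, 109, 186, 14849]), (4, [459, 176, 58, 80, 1557])]
3 [(140, 285, 329), (160, 260, 338), (180, 260, 343), (200, 263, 347), (220, 264, 351), (240, 267, 355), (260, 272, 359), (280, 275, 365), (300, 279, 363), (320, 308, 318)]
12.4 rack tcp mm [  0.4  -8.  108.7] F [2.8 0.5 2.2] Tq [ 0.11 -0.42 -0.02] 0.0519
```

```bash
echo '[{"finger_gap":0.04, "tx":-0.002, "tz":-0.003}, {"finger_gap":0.04, "tx":-0.002, "tz":-0.003}, {"finger_gap":0.04, "twist":0.08}, {"finger_gap":0.04, "twist":0.08}, {"finger_gap":0.04}, {"finger_gap":0.04}]' | python3 inch.py 12 >/dev/null
python3 - <<'E'
from h import *
c=robot.read_camera("wrist");rows(c);tcp();cv2.imwrite("pics/w6.png",c["image"][:,:,::-1])
print(proj(c,R2W(V,[[0,69,30],[0,69,14],[0,40,14],[0,92,102]])).round(0).tolist())
E
```

```text
blobs [(2, [406, 0, 76, 37, 1638]), (3, [250, 128, 117, 200, 16863])]
3 [(140, 256, 338), (160, 252, 341), (180, 256, 345), (200, 257, 348), (220, 261, 352), (240, 266, 356), (260, 269, 360), (280, 274, 364), (300, 277, 364), (320, 300, 345)]
13.05 rack tcp mm [  0.  -12.  114.5] F [ 0.1  0.2 -0.8] Tq [0.18 0.11 0.05] 0.0518
[[296.0, 134.0], [297.0, 134.0], [304.0, 175.0], [278.0, 76.0]]
```

```bash
echo '[{"finger_gap":0.04, "tx":-0.003, "ty":0.0005, "tz":0.001}, {"finger_gap":0.04, "tx":-0.003, "ty":0.0005, "tz":0.001}, {"finger_gap":0.04, "tx":-0.003, "ty":0.0005, "tz":0.001}, {"finger_gap":0.04, "tx":-0.003, "ty":0.0005, "tz":0.002}, {"finger_gap":0.04, "tx":-0.003, "ty":0.0005, "tz":0.002}, {"finger_gap":0.04, "tx":-0.003, "ty":0.0005, "tz":0.002}, {"finger_gap":0.04, "tx":-0.003, "ty":0.0005, "tz":0.002}, {"finger_gap":0.04, "tx":-0.003, "ty":0.0005, "tz":0.002}, {"finger_gap":0.04}, {"finger_gap":0.04}]' | python3 inch.py 12 >/dev/null
python3 - <<'E'
from h import *
c=robot.read_camera("wrist");rows(c);tcp();cv2.imwrite("pics/w7.png",c["image"][:,:,::-1]);cv2.imwrite("pics/s7.png",robot.read_camera("scene")["image"][:,:,::-1])
print(proj(c,R2W(V,[[0,69,30],[0,69,14],[0,40,14],[0,92,102]])).round(0).tolist())
E
echo '[{"finger_gap":0.04, "tz":0.002}, {"finger_gap":0.04, "tz":0.002}, {"finger_gap":0.04}]' | python3 inch.py 12
python3 - <<'E'
from h import *
c=robot.read_camera("wrist");rows(c);tcp()
E
```

```text
blobs [(1, [450, 82, 46, 96, 1742]), (2, [254, 129, 113, 199, 16641])]
2 [(140, 254, 338), (160, 257, 341), (180, 256, 345), (200, 262, 349), (220, 263, 353), (240, 266, 357), (260, 271, 360), (280, 274, 365), (300, 278, 365), (320, 300, 345)]
14.1 rack tcp mm [  0.4 -36.3 101.7] F [-0.   0.  -1.9] Tq [-0.12  0.03 -0.01] 0.052
[[287.0, 91.0], [289.0, 95.0], [297.0, 141.0], [260.0, -1.0]]
t: 14.45
tool_pos: [0.5644, -0.0279, 0.0972]
orientation: [-2.127, -2.311, 0.001]
force: [-0.1, 0.1, -1.8]
opening: 0.0518
gripper_force: 11.8
blobs [(1, [454, 81, 47, 98, 1899]), (2, [253, 129, 114, 199, 16672])]
2 [(140, 254, 338), (160, 257, 341), (180, 256, 345), (200, 260, 349), (220, 266, 353), (240, 266, 357), (260, 270, 360), (280, 275, 365), (300, 278, 364), (320, 300, 345)]
14.5 rack tcp mm [  0.2 -36.2  97.3] F [ 0.2  0.1 -0.9] Tq [-0.11  0.07  0.07] 0.0516
```

Run:
```python
from h import *
a=cv2.imread("pics/w7.png")[0:400,150:510];b=cv2.imread("pics/s7.png")[185:300,250:400];t=save("top","t7",(245,195,425,315),1)
b=cv2.resize(b,None,fx=2.9,fy=2.9,interpolation=2);t=cv2.resize(cv2.imread("pics/t7.png"),None,fx=2.1,fy=2.1,interpolation=2)
w=435;a=cv2.copyMakeBorder(a,0,190,0,0,0);b=b[:,:w];t=cv2.resize(t,(w,256),interpolation=2)
r=np.vstack([b,t]);r=cv2.copyMakeBorder(r,0,590-r.shape[0],0,w-r.shape[1],0);cv2.imwrite("pics/m7.png",np.hstack([a,r])[:600,:800])
```

```text
(no output)
```

View pics/m7.png

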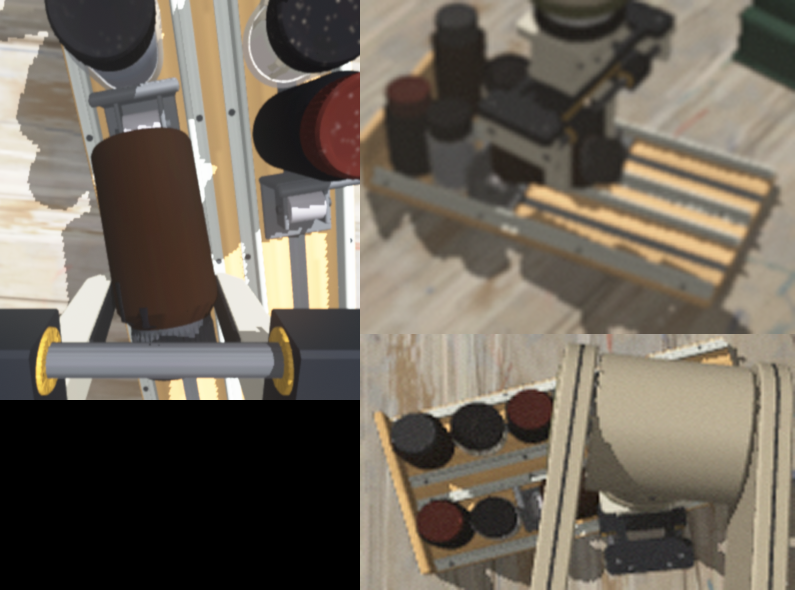

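The last view shows the pusher has slipped under the jar and closed on the row. The paddle is at (135,90), the row stands intact, and the jar hangs free in the grip. New plan:
1. Stand the jar upright in the empty lane behind the carriage.
2. Grip it firmly on its straight body.
3. Drag the pusher back with its base.
4. Hop over the paddle, since the arm is faster than the 0.2 m/s pusher.

First, go back behind the carriage.

```bash
echo '[{"finger_gap":0.04, "tx":-0.008, "ty":0.0013, "tz":-0.008}, {"finger_gap":0.04, "tx":-0.018, "ty":0.0028}, {"finger_gap":0.04, "tx":-0.018, "ty":0.0028}, {"finger_gap":0.04, "tx":-0.014, "ty":0.0024, "tz":0.003}, {"finger_gap":0.04, "tz":0.004}, {"finger_gap":0.04}]' | python3 inch.py 10 | grep -E "force"
echo '[{"finger_gap":0.04, "tz":0.002}, {"finger_gap":0.04}]' | python3 inch.py | grep force
echo '[{"finger_gap":0.04, "tz":0.002}, {"finger_gap":0.04}]' | python3 inch.py | grep force
python3 - <<'E'
from h import *
c=robot.read_camera("wrist");rows(c);tcp()
print(proj(c,R2W(V,[[0,-10,40],[0,-40,14]])).round(0).tolist())
E
```

```text
force: [-0.2, -0.3, -1.5]
gripper_force: 9.8
force: [-0.5, -1.1, -1.3]
gripper_force: 9.8
force: [0.7, 0.6, -0.0]
gripper_force: 9.8
blobs [(1, [455, 0, 94, 31, 1778]), (3, [252, 129, 115, 199, 16598])]
3 [(140, 255, 339), (160, 257, 343), (180, 262, 346), (200, 263, 349), (220, 264, 353), (240, 267, 356), (260, 270, 360), (280, 274, 365), (300, 278, 364), (320, 300, 344)]
15.6 rack tcp mm [  0.3 -94.6  94.5] F [ 0.3  0.2 -1.1] Tq [-0.15  0.11 -0.04] 0.052
[[291.0, 126.0], [302.0, 175.0]]
```

```bash
echo '[{"finger_gap":0.04, "tz":0.003}, {"finger_gap":0.04}]' | python3 inch.py 6| grep force
echo '[{"finger_gap":0.04, "tz":0.003}, {"finger_gap":0.04}]' | python3 inch.py | grep force
echo '[{"finger_gap":0.04, "tz":0.003}, {"finger_gap":0.04}]' | python3 inch.py | grep force
python3 - <<'E'
from h import *
c=robot.read_camera("wrist");rows(c);tcp()
E
```

```text
force: [0.7, -0.4, 0.3]
gripper_force: 6.0
force: [-0.1, -3.2, 3.8]
gripper_force: 6.1
force: [0.6, -1.4, 1.1]
gripper_force: 5.9
blobs [(2, [259, 136, 108, 181, 14148])]
2 [(140, 279, 325), (160, 263, 341), (180, 266, 345), (200, 270, 348), (220, 270, 352), (240, 271, 356), (260, 273, 359), (280, 276, 364), (300, 278, 362)]
16.25 rack tcp mm [  0.5 -95.2  85.7] F [ 1.  -1.3  1.4] Tq [-0.27 -0.14 -0.05] 0.0517
```

```bash
echo '[{"finger_gap":0.04, "tx":0.004, "ty":-0.0006, "tz":-0.0033}, {"finger_gap":0.04, "tx":0.004, "ty":-0.0006, "tz":-0.0033}, {"finger_gap":0.04, "tx":0.004, "ty":-0.0006, "tz":-0.003}, {"finger_gap":0.04, "tx":0.004, "ty":-0.0006, "tz":-0.003}, {"finger_gap":0.04, "tx":0.0045, "ty":-0.0007, "tz":-0.0024}, {"finger_gap":0.04, "tx":0.0045, "ty":-0.0007, "tz":-0.0023}, {"finger_gap":0.04, "tx":0.0045, "ty":-0.0007, "tz":-0.0023}, {"finger_gap":0.04}]' | python3 inch.py 4| grep force
python3 - <<'E'
from h import *
c=robot.read_camera("wrist");rows(c);tcp();cv2.imwrite("pics/w8.png",c["image"][:,:,::-1])
E
```

```text
force: [-0.0, 0.2, -1.6]
gripper_force: 4.0
blobs [(1, [442, 0, 122, 113, 8107]), (3, [281, 187, 86, 109, 5752])]
3 [(200, 281, 340), (220, 281, 348), (240, 285, 353), (260, 284, 358), (280, 347, 365)]
17.1 rack tcp mm [  0.7 -64.9 105.5] F [ 0.1 -0.1 -1.9] Tq [-0.09  0.07 -0.06] 0.0514
```

```bash
echo '[{"finger_gap":0.04, "tz":0.003}, {"finger_gap":0.04, "tx":0.005, "ty":-0.0008, "tz":-0.0015}, {"finger_gap":0.04, "tx":0.005, "ty":-0.0008, "tz":-0.0015}, {"finger_gap":0.04, "tx":0.005, "ty":-0.0008, "tz":-0.001}, {"finger_gap":0.04, "tx":0.005, "ty":-0.0008, "tz":-0.001}, {"finger_gap":0.04, "tx":0.005, "ty":-0.0008, "tz":-0.0005}, {"finger_gap":0.04, "tx":0.005, "ty":-0.0008}, {"finger_gap":0.04}]' | python3 inch.py 3| grep force
python3 - <<'E'
from h import *
c=robot.read_camera("wrist");rows(c);tcp();cv2.imwrite("pics/w9.png",c["image"][:,:,::-1])
im=cv2.cvtColor(np.ascontiguousarray(c["image"]),cv2.COLOR_RGB2GRAY)
g=cv2.resize(im[140:360:6,230:400:3],None,fx=1,fy=1)
for r,l in zip(range(140,360,6),g):print(r,''.join(" .:-=+*#%@"[min(9,int(v)//22)] for v in l))
E
```

```text
force: [0.8, -0.3, -0.6]
gripper_force: 3.0
blobs [(2, [445, 88, 41, 93, 1580]), (3, [283, 193, 84, 103, 4870])]
3 [(200, 289, 334), (220, 285, 347), (240, 287, 352), (260, 283, 358), (280, 350, 365)]
17.95 rack tcp mm [  0.6 -34.4 107.7] F [-0.1  0.6 -1.5] Tq [-0.07  0.05 -0.03] 0.0515
140 ++*=-*#*+**==:-=@@@@@%%%%%%%+#######*@@%%##**########*+#*
146 +++#####+**=====+*****+++++=+#######*@@%%##***########+##
152 +++#####****===*+===========+#########@@%##***########+##
158 *++*####%+**================#########*@@%%##*######%##+*#
164 ***+###@@@#*+======++++#+=*#**++*%###*@@@@##*#########**#
170 +****###@@@**=*#**+++=---==*@@@@@@%###%@@@@@@@########*+#
176 *****@@#@@@#**@@@@@@@@+++++%@@@@@@@###*@@@@@@*#########+#
182 *****@%#%@@@@@@@@@@@@@*++++*@@@@@@@###*@@@@%#*#########+#
188 ******@@#@@@@@@@@@@@@@@+++++@@@@@@@%##*@@@###*#########+*
194 ***@**@@#%@@@@@@@@@@@@@-::::::-+@@@@####@@###*#########**
200 #@@@***@%#@@@@@@@@@#:::::::::::::::=###*@@###**########*+
206 @@@@#++@@#%@@@@@@*:::::::::::::::::::-**@#####*####*####+
212 @@@@@#*#@##@@@@@=::::::::::::::::::::::**#####*#########+
218 @@
[... 781 characters left out ...]
---:::::-@@@@@@@@@
296 @@@@@@@@@::....:::-:::::-:--:-:------------::..:+@@@@@@@@
302 @@@@@@@@-::...::-:::-:-----=========--------:...:#@@@@@@@
308 @@@@@@@+::....::-::-----------------=====----:..::@@@@@@@
314 @@@@@@#:::.:=::::-----------------------===--*...:-@@@@@@
320 @@@@@%::::.++::----------------------------=-+=...:+@@@@@
326 @@@@@-:::.=*+:------------------------------=-@:..::*@@@@
332 @@@@=:::::++=---------------------::::::::::::@%....:+***
338 @@@#:::::+++=:-----------------:::::::::::::::#@:....-+**
344 ===========================--====-=======================
350 +++++++++++++++++++++++++++++++++++++++++++++++++++++++++
356 *********************************************************
```

```bash
cat >> h.py <<'E'
def jarpts(P,th,s): # P pivot (x,y,z) mm on axis at s; th deg; front points: base rim, shoulder top r21 s100, cap top r21 s114
    t=np.radians(th);a=np.array([0,-np.cos(t),np.sin(t)]);n=np.array([0,np.sin(t),np.cos(t)])
    return np.array([P+a*(q-s)+n*r for q,r in((0,26),(100,21),(114,21))])
E
python3 - <<'E'
from h import *
c=robot.read_camera("wrist")
for s in(80,86):
  for th in(65,70,75,80,85,90,95):
    P=np.array([.6,-34.4,95.7]);q=jarpts(P,th,s);print(s,th,proj(c,R2W(V,q)).round(0).tolist(),'heel z',(P[2]-s*np.sin(np.radians(th))-26*np.cos(np.radians(th))).round(1))
E
```

```text
80 65 [[301.0, 171.0], [312.0, 300.0], [314.0, 328.0]] heel z 12.2
80 70 [[303.0, 179.0], [311.0, 294.0], [312.0, 320.0]] heel z 11.6
80 75 [[304.0, 187.0], [310.0, 288.0], [311.0, 311.0]] heel z 11.7
80 80 [[306.0, 196.0], [309.0, 283.0], [310.0, 303.0]] heel z 12.4
80 85 [[308.0, 204.0], [309.0, 277.0], [309.0, 294.0]] heel z 13.7
80 90 [[309.0, 213.0], [308.0, 272.0], [307.0, 285.0]] heel z 15.7
80 95 [[311.0, 221.0], [307.0, 266.0], [306.0, 276.0]] heel z 18.3
86 65 [[301.0, 167.0], [311.0, 289.0], [313.0, 316.0]] heel z 6.8
86 70 [[303.0, 175.0], [310.0, 284.0], [312.0, 308.0]] heel z 6.0
86 75 [[304.0, 184.0], [310.0, 280.0], [311.0, 301.0]] heel z 5.9
86 80 [[306.0, 193.0], [309.0, 275.0], [310.0, 294.0]] heel z 6.5
86 85 [[308.0, 202.0], [309.0, 271.0], [309.0, 286.0]] heel z 7.8
86 90 [[310.0, 211.0], [308.0, 267.0], [308.0, 279.0]] heel z 9.7
86 95 [[311.0, 220.0], [308.0, 263.0], [307.0, 272.0]] heel z 12.3
```

```bash
echo '[{"finger_gap":0.04, "tx":0.004, "ty":-0.0006, "tz":0.0005}, {"finger_gap":0.04, "tx":0.005, "ty":-0.0008, "tz":0.001}, {"finger_gap":0.04, "tx":0.005, "ty":-0.0008, "tz":0.001}, {"finger_gap":0.04, "tx":0.001, "tz":0.001}, {"finger_gap":0.04, "tz":0.001}, {"finger_gap":0.04}]' | python3 inch.py 3| grep force
python3 - <<'E'
from h import *
c=robot.read_camera("wrist");tcp();cv2.imwrite("pics/w10.png",c["image"][:,:,::-1])
im=cv2.cvtColor(np.ascontiguousarray(c["image"]),cv2.COLOR_RGB2GRAY)
g=im[176:344:6,230:400:3]
for r,l in zip(range(176,344,6),g):print(r,''.join(" .:-=+*#%@"[min(9,int(v)//22)] for v in l))
o=robot.read_state();d=(o['tool_pos']-[V[0],V[1],0])@Ro.from_euler('z',V[2]).as_matrix()*1e3
for th in(75,80,85,90,95):
    P=d-[0,0,12];print(th,proj(c,R2W(V,jarpts(P,th,82)))[:,1].round(0).tolist())
E
```

```text
force: [0.2, -0.5, -1.7]
gripper_force: 3.0
18.65 rack tcp mm [  0.8 -19.7 103.1] F [-0.4  0.5 -1. ] Tq [-0.09  0.09  0.01] 0.0512
176 ****#%%##****===*#===========+#########@@%%%#######%%%#+#
182 *****%%%#@#**================#########*@@@%%########%%%**
188 *****#%%%@@@#*==++==#####*=++*###@@@###@@@@@@#######%%%**
194 ******%%%@@@**=+***#@@+::::::-=#@@@@####@@@@@@%#####%%%#*
200 *#****@%%@@@@@@@@@@@:::::::::::::::*###*@@@@@#######%%%#+
206 ******%@%%@@@@@@@@:::::::::::::::::::=##@@@%%########%%#*
212 ****#**@%%@@@@@@=::::::::::::::::::::::#%@@%%########%%%*
218 **%@@*#@@%%@@@@*:::::::::::::::::::::::-#@@%%########%%%#
224 *@@@@++*@%%@@@*:::::::::::::::::::::::::+@@%%########%%%#
230 @@@@@@**@@%%@@+::::::::::::::::::::::::::###%#########%%#
236 @@@@@@#**@%%@#-::::::::::::::::::::::::::=##%%########%%%
242 @@@@@@@**@@%##::::::::::::::::::::::::::::##%%########%%%
248 @@@@@@@#**#%#+:.:::::::..:::::::::::::::::-#%%########%%%
254 @@@@@@@@++#%%::::::::::.:::::::::::::::::::*#%%########%%
260 @@@@@@@****%#:.::::::...::::::::::::::::::::#%%#*######%%
266 @@@@@@*****#=::::::::::::::::::::::
[... 191 characters left out ...]
-::::::@@@@@@@@@@
290 @@@@@@@@@%::::::-----:-:-:--:-:------------::::=@@@@@@@@@
296 @@@@@@@@@:::::::---:=:-:-:---------:--------:..:+@@@@@@@@
302 @@@@@@@@-::::.::::------===============-----:..::%@@@@@@@
308 @@@@@@@+:::..::--:------------------=====----:..::@@@@@@@
314 @@@@@@%::::-+:::------------------------===-=*..::-@@@@@@
320 @@@@@@:::::++::----------------------------==+=...:+@@@@@
326 @@@@@-::::=++:-----=------------------------==@::.::#@@@@
332 @@@@+:::::==----=----------------::::::::::::-@%...::+***
338 @@@#:::::+**=-------------------::::::::::::::#@:...:-***
75 [186.0, 286.0, 308.0]
80 [195.0, 280.0, 300.0]
85 [203.0, 275.0, 291.0]
90 [212.0, 270.0, 283.0]
95 [221.0, 266.0, 275.0]
```

```bash
for i in 1 2; do :; done; echo '[{"finger_gap":0.04, "tz":0.002}, {"finger_gap":0.04, "tz":0.002}, {"finger_gap":0.04}]' | python3 inch.py 3| grep force
echo '[{"finger_gap":0.04, "tz":0.0015}, {"finger_gap":0.04, "tz":0.0015}, {"finger_gap":0.04}]' | python3 inch.py 3| grep force
echo '[{"finger_gap":0.04, "tz":0.0015}, {"finger_gap":0.04, "tz":0.0015}, {"finger_gap":0.04}]' | python3 inch.py 3| grep force
python3 - <<'E'
from h import *
c=robot.read_camera("wrist");tcp();cv2.imwrite("pics/w11.png",c["image"][:,:,::-1])
im=cv2.cvtColor(np.ascontiguousarray(c["image"]),cv2.COLOR_RGB2GRAY)
g=im[182:332:6,230:400:3]
for r,l in zip(range(182,332,6),g):print(r,''.join(" .:-=+*#%@"[min(9,int(v)//22)] for v in l))
E
```

```text
force: [-0.9, -0.1, 4.3]
gripper_force: 3.0
force: [-1.2, 1.1, 4.3]
gripper_force: 3.0
force: [-0.3, 1.1, 2.9]
gripper_force: 2.9
19.6 rack tcp mm [  0.6 -19.6  92.9] F [-0.8  1.2  3.1] Tq [0.05 0.22 0.03] 0.0514
182 ****%%%#%**#+===*+===========##########%@@%%%########%%%*
188 ****#%%%@@@#*=======***+#+=*##****%%####@@@%%########%%%#
194 *****%%%@@@##==###**+*=--:::-+#@@@@@###*@@@@@@@@#####%%%#
200 *****@@%@@@@#*#@@@@@@-:::::::::::::*####@@@@@@%######%%%#
206 *****@@%%@@@@@@@@@*:::::::::::::::::::*##@@@@%########%%#
212 ******@@%@@@@@@@@::::::::::::::::::::::=*@@@%#########%%%
218 ##%@##@@%%@@@@@#::::::::::::::::::::::::=@@%%#########%%%
224 @@@@#**@%%@@@@@-:::::::::::::::::::::::::%@@%%########%%%
230 @@@@#++@@%%@@#*::::::::::::::::::::::::::-@#%%#########%%
236 @@@@@#*#@%%@@*-:::::::::::::::::::::::::::+#%%#########%%
242 @@@@@@**@%%#%+:::::::::::::::::::::::::::::#%%#########%%
248 @@@@@@**#@%%#-:::::::::::::::::::::::::::::=#%%########%%
254 @@@@@@%**#%%*:::::::::..::::::::::::::::::::*%%#########%
260 @@@@@@@***%%-::::::::::::::::::::::::::::::::#%%########%
266 @@@@@@#***##:::::::::::::::::::::::::::::::::+%%#*######%
272 @@@@@***#**-:::::::::-------:--------:::::::::%@%#####@@@
278 @@@@@@@@#*+:::::::-:-:-:----:-----------::::::-@@@@@@@@@@
284 @@@@@@@%#*::::::-:---:-:-:--:-------------:::::%@@@@@@@@@
290 @@@@@@@@@*:::::::------:-:--:--------------::::=@@@@@@@@@
296 @@@@@@@@@:::::---:--:--:--------------------::::#@@@@@@@@
302 @@@@@@@@+:::::::--:--==================------::.:@@@@@@@@
308 @@@@@@@#:::.::--:---------------------====----..:-@@@@@@@
314 @@@@@@@:::.:::---------------------------===--:..:=@@@@@@
320 @@@@@@-::.:-:--=---------------------------==--...:#@@@@@
326 @@@@@=::..-:------=--------------------------=-:..::%@@@@
```

Run:
```python
from h import *
c=robot.read_camera("wrist");tcp()
o=robot.read_state();d=(o['tool_pos']-[V[0],V[1],0])@Ro.from_euler('z',V[2]).as_matrix()*1e3
P=d-[0,0,12]
for dy in(-6,-3,0,3):
  r=least_squares(lambda p:proj(c,R2W(V,jarpts(P+[0,dy,0],p[0],p[1])))[:,1]-[194,273,302],[85,70]);th,s=r.x
  print(dy,r.x.round(1),r.fun.round(1),'heel z',(P[2]-s*np.sin(np.radians(th))-26*np.cos(np.radians(th))).round(1))
for th in (80,90):
  for s in(67,72,78):print(th,s,proj(c,R2W(V,jarpts(P,th,s)))[:,1].round(0))
```

```text
19.65 rack tcp mm [  0.7 -19.7  92.9] F [-0.5 -0.4  2.4] Tq [ 0.05  0.19 -0.04] 0.0511
-6 [77.8 94.2] [-0.9  5.7 -4.6] heel z -16.7
-3 [78.7 89.1] [-0.9  5.6 -4.4] heel z -11.6
0 [79.6 83.7] [-0.8  5.4 -4.3] heel z -6.1
3 [80.6 78. ] [-0.8  5.2 -4.1] heel z -0.3
80 67 [202. 301. 325.]
80 72 [200. 294. 316.]
80 78 [197. 285. 306.]
90 67 [217. 284. 300.]
90 72 [215. 279. 294.]
90 78 [213. 273. 287.]
```

```bash
echo '[{"finger_gap":0.04, "tx":0.004, "ty":-0.0006}, {"finger_gap":0.04, "tx":0.004, "ty":-0.0006}, {"finger_gap":0.04, "tx":0.004, "ty":-0.0006}, {"finger_gap":0.04}]' | python3 inch.py 3| grep force
cat >> h.py <<'E'
def asc(a,b,f=6):
    c=robot.read_camera("wrist");tcp();im=cv2.cvtColor(np.ascontiguousarray(c["image"]),cv2.COLOR_RGB2GRAY)
    for r in range(a,b,f):print(r,''.join(" .:-=+*#%@"[min(9,int(v)//22)] for v in im[r,230:400:3]))
    return c
E
python3 - <<'E'
from h import *
c=asc(176,332)
for y in(10,19,30):print(y,proj(c,R2W(V,[[0,y,14],[0,y,40]]))[:,1].round(0))
E
```

```text
force: [-0.5, -2.1, 2.1]
gripper_force: 3.1
20.1 rack tcp mm [ 1.3 -7.4 93.6] F [ 0.4 -0.8  0.8] Tq [-0.27 -0.13 -0.03] 0.0511
176 +++%%%##+*#+=====***#@#####@@+#+===+###@@%%%########%%%#+
182 ***#=-*#**#*==--=@@@@@@@@@@@@%########*@@%%%########%%%#+
188 ****%#%##+*#+===+#@@@%%%%%####*########@@%%%%#######%%%#+
194 ****#%%##****===*#**+++=======+########%@@%%%#######%%%#*
200 *****%%%##+*#====#============##########@@%%%########%%%*
206 *****#%%@@@@#*======+*+==#==###***#%%##*@@@@%########%%%#
212 ******%%%@@@#*=+###***=:::::::::::#@%###@@@@@@@@#####%%%#
218 ******@@%@@@@#@@@@@%:::::::::::::::::=###@@@@@%######%%%#
224 ******@@%%@@@@@@@@-::::::::::::::::::::**@@@@%########%%%
230 *******@@%@@@@@@%:::::::::::::::::::::::=@@@%%########%%%
236 **%@@##@@%%@@@@#:::::::::::::::::::::::::#@@%%########%%%
242 *@@@@++*@%%@@@#-::::::::::::::::::::::::::@@%%########%%%
248 @@@@@%**@@%%@*=::::::::.::::::::::::::::::-#%%#########%%
254 @@@@@@*+*@@%#*:::::::::::::::::::::::::::::-#%%########%%
260 @@@@@@#**@%%#::::::::::::---:----:::::::::::=%%########%%
266 @@@@@@@#**%#::::::::-:-:-:--:-:-------:::::::+%########%%
272 @@@@@@*++**-::::::-----:-:--:-:--:------::::::#@%#######%
278 @@@@@@@@#*-::::::---:-:------------:------:::::@@@@@@@%#%
284 @@@@@@@@**::::-------==================----::::#@@@@@@@@%
290 @@@@@@@@@@:::::---===----------------====---:::=@@@@@@@@@
296 @@@@@@@@@:::::---=-----------==---==---====--:::#@@@@@@@@
302 @@@@@@@@+::::--==--=======----------------===-:::@@@@@@@@
308 @@@@@@@#::::-============------------------===:.:-@@@@@@@
314 @@@@@@@::::-==========---====---==-======---==-..:+@@@@@@
320 @@@@@@-::::-==============-=-----===-===-----==..::#@@@@@
326 @@@@@+:::.:-============-=--===--=-=-===::::::-:..::%@@@@
10 [229. 240.]
19 [216. 226.]
30 [201. 208.]
```

```bash
echo '[{"finger_gap":0.056}, {"finger_gap":0.058}, {"finger_gap":0.058}]' | python3 inch.py 3| grep force
python3 - <<'E'
from h import *
c=asc(200,332)
# jar standing at (x,yc): rows of base front, shoulder, cap top front, cap top back
for y in(-8,-5,-2,1):print(y,proj(c,R2W(V,[[0,y+26,14],[0,y+21,114],[0,y+21,128]])).round(0).tolist())
E
```

```text
force: [0.4, -1.0, -0.4]
gripper_force: 0.0
20.45 rack tcp mm [ 0.7 -7.4 92.9] F [-0.7  0.8 -0.6] Tq [-0.1   0.03  0.  ] 0.0578
200 *****#%%##****===#*===========##########@@@%%%#######%%%#
206 ******%%%@@@#*=======+*+=#+=*##****#%###%@@@%%#######%%%#
212 ******%%%@@@%#+=###****=:::::::::+@@@###*@@@@@@@######%%%
218 ******@@%%@@@#*#@@@@@=:::::::::::::::=##*@@@@@@#######%%%
224 ******#@%%@@@@@@@@@=:::::::::::::::::::=#@@@@@########%%%
230 *******@@%%@@@@@@@::::::::::::::::::::::-#@@%%########%%%
236 **#@@###@%%@@@@@%::::::::::::::::::::::::=@@%%#########%%
242 *%@@@#++@%%@@@@@-:::::::.:::::::::::::::::@@%%#########%%
248 @@@@@@**%@%%@@*=:::::::::::::::::::::::::::@#%%########%%
254 @@@@@@*++@@%@%+:::::::::::::::::::::::::::::#%%########%%
260 @@@@@@@**%%%##::::::::::::::::::::::::::::::-%%#########%
266 @@@@@@@@**#%%::::::::::-:-:-:-::-:---::::::::=%%########%
272 @@@@@@@@@#*%=:::::::---:--:-:--:-:------::::::+%@@%#####%
278 @@@@@@@@@:-+::::::---:-:-:--:----:--------::::::%@@@@@@@@
284 @@@@@@@@=:-:::::--------============-------::::::@@@@@@@@
290 @@@@@@@*::::::::----===------------=====----::::::@@@@@@@
296 @@@@@@#::::::::------------------------====--:::::-@@@@@@
302 @@@@@%::::::::-----------=---------=------===-::..:=@@@@@
308 @@@@@:::::+-:--======----------------------===-:..::+@@@@
314 @@@@-::::=*+--========----===-------==-==----==@:.:::*@@@
320 @@@-:::::+*--==========-----==-------=-------==@%.::::#@@
326 @@+:::::+++--======---===----------=====------=%@-.::::%@
-8 [[308.0, 218.0], [306.0, 286.0], [305.0, 302.0]]
-5 [[308.0, 214.0], [305.0, 279.0], [304.0, 294.0]]
-2 [[307.0, 209.0], [304.0, 272.0], [302.0, 287.0]]
1 [[306.0, 205.0], [302.0, 265.0], [301.0, 279.0]]
```

```bash
echo '[{"finger_gap":0.066, "twist":-0.08}, {"finger_gap":0.066, "tx":0.004, "tz":0.003, "twist":-0.08}, {"finger_gap":0.066, "ty":0.001, "tz":0.006}, {"finger_gap":0.066, "tz":0.006}, {"finger_gap":0.066}]' | python3 inch.py 5| grep -E "force|pos"
python3 - <<'E'
from h import *
c=asc(196,332)
for y in(-8,-5,-2,1,4):print(y,proj(c,R2W(V,[[0,y+26,14],[0,y+21,128]])).round(0).tolist())
print(proj(c,R2W(V,[[-28,0,26],[28,0,26],[0,69,59],[0,64,59],[0,19,40],[0,30,40],[0,45,45]])).round(0).tolist())
im=cv2.cvtColor(np.ascontiguousarray(c["image"]),cv2.COLOR_RGB2GRAY)
for r in range(60,200,6):print(r,''.join(" .:-=+*#%@"[min(9,int(v)//22)] for v in im[r,230:400:3]))
E
```

```text
tool_pos: [0.5577, 0.0043, 0.0767]
force: [-1.1, -0.1, 0.2]
gripper_force: 0.0
21.0 rack tcp mm [ 1.6 -3.5 77.3] F [-0.2  0.1  0.4] Tq [-0.05  0.07 -0.04] 0.0659
196 ******#%%%##*##*====+*@@@@@@@@@@@@@*%######*@@@%%%#######
202 ##****#%%%#%*##*====#+**************%###%##*@@@%%%#######
208 *******%%%@@@@#*====#+============#*%###%##*@@%%%%#######
214 #******%%%@@@@#*=======+====*====##########*@@%%%%#######
220 #######@@%%@@@##=*######*****+=*********###*@@%%%###%%###
226 ******#@%%%@@@@@@@@@@@@+:::::::::::+@@@@###*@@@@%###%%###
232 ###@#**@@%%@@@@@@@@@+:::::::::::::::::+@###*@@@@@@@%%%###
238 @@@@###@@%%@@@@@@@#:::::::::::::::::::::=##*@@@@@@%#%%###
244 @@@@*+*@%%%@@@@@#-:::::::::::::::::::::::-#*@@@@@###%####
250 @@@@#**@@%%@@@##=:::::::::::::::::::::::::-#@@%%%###%####
256 @@@@***@@%%@@*#*:::::::::::::::::::::::::::+@@%%%###%###%
262 @@@@%#*#@%%@%**::::::::::::...::::::::::::::@@%%%###%###%
268 @@@@@#**%%%#%*-::::::::::::.:::::::::::::::::#%%%###%###%
274 @@@@@@@*%%%#%+:::.::::::::.::::::::::::::::::-%%%*%@@@@%%
280 @@@@@@=:#%%%#:::::::::::::::::::::::::::::::::=%#-:%@@@@@
286 @@@@
[... 1559 characters left out ...]
#####*##%%%%######
138 +=+++%%%%##+*+=:...:::::::::...:=***##%#####*##%%%%######
144 +++++#%%%##**###**+=+:-=:---===+*#####%#####*##%%%%######
150 +++++#%%%##+=--------=======--=#############*##%%%#######
156 +++++*%%%#%==================%%%%%%%%%%%%%%%###%%%#######
162 +++++*%%%##=====------------++++++++++++++++*##%%%#######
168 +++++*%%%#%**##======-===================##**##%%%#######
174 **+++*%%%###*##======+************+=*====##*###%%%#######
180 *****+%==###*##+=====*************+*#====##*###--########
186 ******%#*###*##+==-==#@##*#@@%##@@@*#*===##*@@@%#%#######
192 ******#%%%##*##+==--=%@@@@@@@@@@@@@*#*#*+##*@@@%%%#######
198 ******#%%%##*##*=====+%%%%%%%@@@@@%*%###%##*@@@%%%#######
```

The jar stands upright and stable behind the carriage: base front at row 224, cap front at row 316, so centre y ≈ -3 mm. The paddle edge is at rows 150–162 and the drum at rows 174–205 (y ≈ 44 mm). Now grip it firmly, lift it, and hover over the drum.

```bash
echo '[{"finger_gap":0.04, "ty":0.0005}, {"finger_gap":0.04}, {"finger_gap":0.04}, {"finger_gap":0.04}, {"finger_gap":0.04, "tz":-0.01}, {"finger_gap":0.04, "tz":-0.02}, {"finger_gap":0.04, "tz":-0.02}, {"finger_gap":0.04, "tx":0.019}, {"finger_gap":0.04, "tx":0.019}, {"finger_gap":0.04, "tz":0.004}, {"finger_gap":0.04}]' | python3 inch.py 40| grep -E "force|pos|open"
echo '[{"finger_gap":0.04, "tz":0.002}, {"finger_gap":0.04, "tz":0.002}, {"finger_gap":0.04}]' | python3 inch.py| grep -E " *force"
python3 - <<'E'
from h import *
tcp()
E
```

```text
tool_pos: [0.5497, 0.0414, 0.124]
force: [-0.2, -0.6, -1.3]
opening: 0.051
gripper_force: 40.0
force: [0.4, -0.4, -1.5]
gripper_force: 40.0
22.4 rack tcp mm [  2.7  33.7 120. ] F [ 0.4 -0.4 -1.5] Tq [-0.3  -0.03 -0.01] 0.0512
```

```bash
for k in 1; do echo '[{"finger_gap":0.04, "tz":0.003}, {"finger_gap":0.04}]' | python3 inch.py| grep -E "^force"
echo '[{"finger_gap":0.04, "tz":0.003}, {"finger_gap":0.04}]' | python3 inch.py| grep -E "^force"
echo '[{"finger_gap":0.04, "tz":0.003}, {"finger_gap":0.04}]' | python3 inch.py| grep -E "^force|pos"; done
```

```text
force: [2.0, -2.5, -0.9]
force: [2.8, -3.9, -2.4]
tool_pos: [0.5503, 0.0408, 0.1111]
force: [2.7, -4.1, -1.9]
```

```bash
echo '[{"finger_gap":0.04, "tx":-0.005}, {"finger_gap":0.04}]' | python3 inch.py| grep -E "^force"
echo '[{"finger_gap":0.04, "tz":0.003}, {"finger_gap":0.04}]' | python3 inch.py| grep -E "^force"
echo '[{"finger_gap":0.04, "tz":0.002}, {"finger_gap":0.04}]' | python3 inch.py| grep -E "^force|pos"
python3 - <<'E'
from h import *
tcp()
E
```

```text
force: [-1.0, 0.4, -1.7]
force: [-0.5, 0.4, -1.4]
tool_pos: [0.5509, 0.0366, 0.1058]
force: [-0.5, 0.2, -1.5]
23.6 rack tcp mm [  2.5  29.7 105.8] F [-0.5  0.2 -1.5] Tq [-0.08  0.08 -0.  ] 0.0512
```

```bash
echo '[{"finger_gap":0.04, "tz":0.0025}, {"finger_gap":0.04}]' | python3 inch.py| grep -E "^force"
echo '[{"finger_gap":0.04, "tz":0.001}, {"finger_gap":0.04}]' | python3 inch.py| grep -E "^force"
echo '[{"finger_gap":0.04, "tz":0.001}, {"finger_gap":0.04}]' | python3 inch.py| grep -E "^force|pos"
```

```text
force: [0.3, 0.3, 0.1]
force: [-2.0, -0.1, 6.0]
tool_pos: [0.5517, 0.0364, 0.1035]
force: [-5.2, -0.5, 11.9]
```

```bash
echo '[{"finger_gap":0.04, "tz":0.0008}, {"finger_gap":0.04, "tx":-0.003}, {"finger_gap":0.04, "tx":-0.006}, {"finger_gap":0.04, "tx":-0.006}, {"finger_gap":0.04, "tx":-0.006}, {"finger_gap":0.04, "tx":-0.006}]' | python3 inch.py| grep -E "^force|pos"
python3 - <<'E'
from h import *
tcp();c=robot.read_camera("wrist");im=cv2.cvtColor(np.ascontiguousarray(c["image"]),cv2.COLOR_RGB2GRAY)
print(proj(c,R2W(V,[[0,69,59],[0,42,59]]))[:,1].round(0))
for r in range(80,236,8):print(r,''.join(" .:-=+*#%@"[min(9,int(v)//22)] for v in im[r,230:400:3]))
E
```

```text
tool_pos: [0.5584, 0.0104, 0.1033]
force: [-6.7, 0.8, 16.4]
24.8 rack tcp mm [  3.5   2.4 103.3] F [-6.7  0.8 16.4] Tq [0.6  1.65 0.13] 0.0513
[158. 207.]
80 @%+++#%#:::::::::::::::::::::::::::::=###*@@@@%%#######%%
88 ==+++*#:::::::::::::::::::::::::::::::=##*@%%%%%#######%%
96 *+++=*-::::::::::::::::::::::::::::::::*#*##%%%########%%
104 ++++++:::::::::::::::::::::::::::::::::=#*##%%%########%%
112 ++++++-::::::::::::::::::::::::::::::::+#*%#%%%########%%
120 ***+++#::::::::::::::::::::::::::::::::##*##%%%#######%%%
128 ++++++##:::::::::::::::::::::::::::::-###*##%%%#######%%%
136 ++++++*%%*.:::::::::::::::::::::::::*####*##%%%#######%%%
144 ++++++*%%%#*::::::::::::::::::::::+#%####*##%%%#######%%%
152 +++++++%%%##*#*=:.::::::::::::-+*###%####*##%%%#######%%%
160 +++++++%%%#%**#######***==----######%####*#%%%%#######%%%
168 +++++++#%%##**##########-=----######%######%%%########%%%
176 **+++++#%%##**##########*+=---######%######%%%#######%%%#
184 *********=###*##*###@@@@*+++--######%###*###-=########--#
192 ********%%%##*####@@@@@@#+++++@*########*@@%%%#######%%%#
200 ********%%%##**+++++++++++++++++++*****#*@@%%%#######%%%#
208 ********%%%##+##########################%@@%%%#######%%%#
216 ####****%%%##+************++++++++++++++*@@%%%#######%%%*
224 ********#%%#%**#======-:.:::::::::-*####*@@@%%#######%%%*
232 **######*%%%%**#+=-.......::::::::::::=#*@@@@@@%#####%%#*
```

Dragging works: the paddle edge is now at row 204, back with the jar, with bare lane floor ahead of it (rows 160–192). Keep dragging.

```bash
echo '[{"finger_gap":0.04, "tx":-0.007}, {"finger_gap":0.04, "tx":-0.007}, {"finger_gap":0.04, "tx":-0.007}, {"finger_gap":0.04, "tx":-0.007}, {"finger_gap":0.04, "tx":-0.007}, {"finger_gap":0.04, "tx":-0.007}, {"finger_gap":0.04, "tx":-0.007}, {"finger_gap":0.04, "tx":-0.007}, {"finger_gap":0.04, "tx":-0.007}, {"finger_gap":0.04, "tx":-0.007}, {"finger_gap":0.04, "tx":-0.007}, {"finger_gap":0.04, "tx":-0.007}, {"finger_gap":0.04, "tx":-0.007}, {"finger_gap":0.04, "tx":-0.007}, {"finger_gap":0.04, "tx":-0.007}, {"finger_gap":0.04, "tx":-0.007}, {"finger_gap":0.04, "tx":-0.007}, {"finger_gap":0.04, "tx":-0.007}, {"finger_gap":0.04, "tx":-0.007}, {"finger_gap":0.04}]' | python3 inch.py| grep -E "^force|pos"
python3 - <<'E'
from h import *
tcp();c=robot.read_camera("wrist");im=cv2.cvtColor(np.ascontiguousarray(c["image"]),cv2.COLOR_RGB2GRAY)
for y in (-108,-98,-88,-80):print(y,proj(c,R2W(V,[[0,y,59]]))[:,1].round(0))
for r in range(176,236,6):print(r,''.join(" .:-=+*#%@"[min(9,int(v)//22)] for v in im[r,230:400:3]))
E
```

```text
tool_pos: [0.5916, -0.1195, 0.1035]
force: [-2.0, 3.2, 12.8]
26.85 rack tcp mm [   4.5 -131.6  103.5] F [-2.   3.2 12.8] Tq [0.65 0.37 0.02] 0.0508
-108 [233.]
-98 [217.]
-88 [199.]
-80 [185.]
176 ****+==@#**@@%@@@@@@@@@@+=====@@@@@@@*+++#@@@@@@@@@@@@%**
182 @@%%*==#***@@%@@@@@@@@@@+=====@@@@@@@%+++#@@@@@@@@@@@@%**
188 ###*==-#@**@@%@@@@@@@@@@*=====@@@@@@@*+++#@@@@@@@@@@@@***
194 %%%%%==*%**%@%@@%%%%%%%%+=====%%##%%#++++#@@@@@@@@@@@@#**
200 @@@@%+++@**%@%%========================++%@@@@@@@@@@%@#**
206 @@@@#+++@**#*=+++++++++++++++++++++++++++%@@@@@@@@@@@%***
212 %%%%%+==@**+*=***************************%@@@@@@@@@@@@**+
218 %%%##+==@**+*===-------------------======%@@@@@@@@@@@@**+
224 @@@@@*==+****+++=------...........-+**++=@@@@@@@@@@@%#**+
230 %%%%**+=+****+++=--.................::++=@@@@@@@@@@@@@**=
```

The paddle is dragged back to y ≈ -90 mm, and the jar is still held. Now the fast hop over it, stopping just above the rails.

```bash
echo '[{"finger_gap":0.04, "tx":0.03, "tz":-0.038}, {"finger_gap":0.04, "tx":0.05}, {"finger_gap":0.04, "tx":0.049}, {"finger_gap":0.04, "tx":0.041, "tz":0.022}, {"finger_gap":0.04, "tz":0.026}, {"finger_gap":0.04}]' | python3 inch.py| grep -E "^force|pos"
python3 - <<'E'
from h import *
c=asc(60,236,8)
for y in (69,64,43):print(y,proj(c,R2W(V,[[0,y,14],[-28,y,26],[28,y,26]])).round(0).tolist())
E
```

```text
tool_pos: [0.5456, 0.0473, 0.0872]
force: [-0.9, -0.8, -1.7]
27.55 rack tcp mm [ 0.9 40.3 89.1] F [-1.9  3.6 -2.2] Tq [ 0.6   0.44 -0.04] 0.0511
60 @@@*+*%%%#%#+---------------------------------------#####
68 @@**+*%%%%%#:---------------------------==----------*####
76 ***++*%%%%##::-------------=------------------------+####
84 +**+*+%=-##*.:------------------=------=------------*####
92 +++++*#%%%##.:--------------------=-----=----------=#####
100 ******#%%%#%:.::--------------=--------------------######
108 *******%%%#%*:.::--------------------+===------=-:#######
116 *******%%%#%**-..::-------==------------------:::%%######
124 **++++*%%%#%#*#*:...::---------------------::::@@@@@@@@##
132 +++++**%%%%##**###-.....:::--=--------::::..:@@@@@@@@####
140 @@@*+++#%%%##+*######+:..................=##*@@@@@#######
148 #===+++#%%%##+*#######%%@@%#*+==--+@@@@@@####@@@%%#######
156 +***++=*%#%#%+*###%+=::::::::::=#@@@@@@@%####@#%%%#######
164 +++++++*%#%#%*+-:::::::::::::::::::-@@@@####*%#%%%#######
172 *++++++*##%#=::::::::::::::::::::::::::@@##*#%#%%%#######
180 **++++**##*:::::::::::::::::::::::::::::-@#*###%#########
188 +++==+++#=::::::::::::::::::::::::::::::::%*#############
196 ++++++++*:::::::::::::::::::::::::::::::::=*###%#########
204 +=====++-::::::::::::::::::::::::::::::::::+###%#########
212 =++++=+=+.:::::::::::::::::::::::::::::::::+#############
220 ++++++++*-::::::::::::::::::::::::::::::::++#############
228 ++++++++*#=::::::::::::::::::::::::::::::*#*#############
69 [[316.0, 216.0], [272.0, 220.0], [361.0, 220.0]]
64 [[316.0, 223.0], [272.0, 228.0], [360.0, 228.0]]
43 [[316.0, 253.0], [273.0, 259.0], [359.0, 259.0]]
```

Run:
```python
from h import *
c=asc(236,340,8)
o=robot.read_state();d=(o['tool_pos']-[V[0],V[1],0])@Ro.from_euler('z',V[2]).as_matrix()*1e3
for th in(50,60,65,70,75,80,90):
    q=jarpts(d-[0,0,12],th,51);t=np.radians(th);print(th,proj(c,R2W(V,q))[:,1].round(0),'rim y,z',q[0].round(0),'heel z',(d[2]-12-51*np.sin(t)-26*np.cos(t)).round(0))
```

```text
27.6 rack tcp mm [ 1.9 39.7 90.4] F [-0.5  1.7 -2.4] Tq [ 0.46  0.34 -0.01] 0.0512
236 ++++*****###+.::::::::::::::::::::::::####*###%#########%
244 **********-=##++:.:::::::::::::::...:::-##*##+-+########-
252 *********%%%##+*...................::::::**@@%#########%%
260 *********#%%##+....................:::::::+@@%#########%%
268 *********#%%##.......::::..::::::::::::::::@@%#########%%
276 ****#@@@@@#=:...:::::::::..:::::::::::::::::=-@@@@@@%##%%
284 *#@@@@@@**=..::..::::::::::-:-::::::::::::::::-@@@@@@@@@%
292 @@@@@@@#*=.::::::.:::-::-:-::-::-:-:--:::::::::-@@@@@@@@@
300 @@@@@@@@=.:....::::-:-:--:-::-::-:-::-:---::::::-@@@@@@@@
308 @@@@@@@#.....::::::::::----=====----:-::----:::::-@@@@@@@
316 @@@@@@#.....:::-:----==--------=========-----:::.:-@@@@@@
324 @@@@@#:....:::---=---------======------:-:::::.....-***#@
332 @@@@#:....::--=======================::::::::::.....-****
50 [187. 396. 439.] rim y,z [ 2. 92. 56.] heel z 23.0
60 [194. 379. 421.] rim y,z [ 2. 88. 47.] heel z 21.0
65 [198. 368. 409.] rim y,z [ 2. 85. 43.] heel z 21.0
70 [202. 357. 395.] rim y,z [ 2. 82. 39.] heel z 22.0
75 [207. 345. 380.] rim y,z [ 2. 78. 36.] heel z 22.0
80 [212. 332. 363.] rim y,z [ 2. 74. 33.] heel z 24.0
90 [223. 305. 327.] rim y,z [ 2. 66. 27.] heel z 27.0
```

Run:
```python
from h import *
c=robot.read_camera("wrist");cv2.imwrite("pics/w12.png",c["image"][:,:,::-1])
print(proj(c,R2W(V,[[0,140,106],[0,165,106],[0,115,106],[0,92,102],[0,115,102],[0,69,102],[0,69,14]])).round(0).tolist())
im=c["image"]
for r,cc in((80,320),(30,320),(200,300),(170,300),(230,300),(246,300),(256,300),(275,310),(148,350),(160,350),(190,360)):print(r,cc,im[r-2:r+3,cc-2:cc+3].reshape(-1,3).mean(0).round(0))
for r in range(0,60,8):
  g=cv2.cvtColor(np.ascontiguousarray(im),cv2.COLOR_RGB2GRAY);print(r,''.join(" .:-=+*#%@"[min(9,int(v)//22)] for v in g[r,230:430:3]))
```

```text
[[311.0, 69.0], [311.0, -14.0], [311.0, 143.0], [311.0, 202.0], [311.0, 143.0], [311.0, 256.0], [313.0, 213.0]]
80 320 [127.  74.  68.]
30 320 [124.  63.  56.]
200 300 [49. 48. 52.]
170 300 [54. 52. 53.]
230 300 [50. 49. 53.]
246 300 [49. 48. 52.]
256 300 [43. 33. 28.]
275 310 [45. 44. 48.]
148 350 [196. 161. 111.]
160 350 [196. 161. 111.]
190 360 [169. 172. 169.]
0 @@@@@@@@@@@@@@@@@@@@@@@@@@@@@@@@@@@@@@@@@@@@@@@@@@@@@@@@@@@@@@@@@@@
8 @@@@@@@@@@@@@@@@@@@@@@@@@*=-----===*@@@@@@@@@@@@@@@@@@@@@@@@@@@@@@@
16 @@@@@@@@@@@@@@@@@@@#-------------------==@@@@@@@@@@@@@@@@@@@@@@@@@@
24 %%%%%%%%%%%%%%%%*------==------------------=###################****
32 ++++++++++++++=-----------==---------------:--=++++++++++++++++++++
40 ++++++++++=+=----------------------------------====================
48 @@++++++++++------------------------------------=++++++++++++++++++
56 @@@*****#%*--------------------------------------+*******#%%%%*+#%#
```

The numbers make sense now: the red cap (row 70) and black cap (row 200) are where the standing jars should be. The fallen jar is upright directly behind them with the pusher on it, about 13 mm above the floor. Lower it gently.

```bash
echo '[{"finger_gap":0.04, "tz":0.002}, {"finger_gap":0.04, "tz":0.002}, {"finger_gap":0.04, "tz":0.002}, {"finger_gap":0.04}]' | python3 inch.py 15| grep -E "^force|pos"
echo '[{"finger_gap":0.04, "tz":0.002}, {"finger_gap":0.04, "tz":0.002}, {"finger_gap":0.04}]' | python3 inch.py | grep -E "^force|pos"
python3 - <<'E'
from h import *
c=asc(236,340,8)
for z in(14,18,22):print(z,proj(c,R2W(V,[[1.5,41+26,z],[1.5,41+21,z+114]]))[:,1].round(0))
E
```

```text
tool_pos: [0.5499, 0.0456, 0.0864]
force: [-1.8, 2.2, 6.4]
tool_pos: [0.5501, 0.0454, 0.0841]
force: [-10.0, -0.5, 19.9]
28.4 rack tcp mm [ 3.9 38.4 84.1] F [-10.5  -1.3  20.9] Tq [-0.15  1.82 -0.01] 0.0516
236 ******#%#*.::::::::::::::::::::::::..:###*##%#########%%%
244 *******=-+##+-.:::::::::::::::.......:::**##=-#########-=
252 *******%%%##+##*...................::::::*@@%#########%%%
260 *******%%%##***....................:::::::@@%#########%%%
268 *******#%%#%*+.......:::::..:::::::::::::::=%#########%%%
276 ****#@@@@@*=:...::::.::::..::::::::::::::::::-@@@@@@%%%%#
284 #%@@@@@%**=..::..::::::::::::::::::::::::::::::@@@@@@@@@#
292 @@@@@@@**=..::.::..::--:-:--:-::-:-:--::::::::::@@@@@@@@@
300 @@@@@@@#=...:...:::-:::--:-::-::-:-::-:--::::::::@@@@@@@@
308 @@@@@@@*::....::-:-:--:-::-:--:--:--:------:::::::@@@@@@@
316 @@@@@@*:....::--:::--================---::---:::..:@@@@@@
324 @@@@@*:....::::---=-=----------------=====::::.....:**#@@
332 @@@@+:....::--====-=================---::::::::.....:****
14 [215. 305.]
18 [217. 311.]
22 [218. 317.]
```

```bash
echo '[{"finger_gap":0.04, "tz":-0.004}, {"finger_gap":0.04, "ty":-0.0025}, {"finger_gap":0.04}]' | python3 inch.py | grep -E "^force|pos"
echo '[{"finger_gap":0.04, "tz":0.002}, {"finger_gap":0.04, "tz":0.002}, {"finger_gap":0.04, "tz":0.001}, {"finger_gap":0.04}]' | python3 inch.py | grep -E "^force|pos"
python3 - <<'E'
from h import *
tcp()
E
```

```text
tool_pos: [0.5465, 0.0454, 0.085]
force: [0.1, 3.0, -0.1]
tool_pos: [0.546, 0.0456, 0.0793]
force: [0.4, 2.0, -2.3]
29.1 rack tcp mm [-0.1 39.6 79.3] F [ 0.4  2.  -2.3] Tq [ 0.29  0.18 -0.01] 0.0514
```

```bash
echo '[{"finger_gap":0.04, "tz":0.001}, {"finger_gap":0.04, "tz":0.001}, {"finger_gap":0.04}]' | python3 inch.py 5 | grep -E "^force|pos"
echo '[{"finger_gap":0.04, "tz":0.001}, {"finger_gap":0.04}]' | python3 inch.py 3 | grep -E "^force|pos"
```

```text
tool_pos: [0.5464, 0.0456, 0.0778]
force: [-0.4, 1.6, -0.7]
tool_pos: [0.5465, 0.0456, 0.0769]
force: [-0.3, 1.7, -0.4]
```

```bash
echo '[{"finger_gap":0.04, "tx":0.0015, "tz":0.001}, {"finger_gap":0.04, "tx":0.001, "tz":0.001}, {"finger_gap":0.04}]' | python3 inch.py 3 | grep -E "^force|pos"
echo '[{"finger_gap":0.054}, {"finger_gap":0.058}, {"finger_gap":0.062}, {"finger_gap":0.066}, {"finger_gap":0.066}]' | python3 inch.py 3 | grep -E "^force|pos"
python3 - <<'E'
from h import *
c=asc(140,340,8)
for y in(38,41,44):print(y,proj(c,R2W(V,[[1,y+26,14],[1,y+21,114],[1,y+21,128],[1,y,128]])).round(0).tolist())
E
```

```text
tool_pos: [0.5461, 0.0477, 0.0753]
force: [-0.5, -1.1, 3.7]
tool_pos: [0.5457, 0.048, 0.0748]
force: [-0.2, -0.2, 0.5]
30.45 rack tcp mm [ 0.2 42.  74.9] F [ 0.6 -0.5  0.6] Tq [-0.06  0.05  0.  ] 0.0659
140 %*+++#%%%#%**######*:...........::........-#*@@@@@@%#####
148 +++++*%%%#%***#########%%*-:.......-+@@@@###*@@@@%%######
156 ++===*%#%#%#**###%%%*==:-::--#%%@@@@@@@@%###*@@#%%%######
164 +++++*%#%#%#*#*:::::::::::::::::::-%@@@@####*#%#%%%#####%
172 ++++**#####-::::::::::::::::::::::::::@@@###*###%%%######
180 ***+++###:::::::::::::::::::::::::::::::%@##*###%%#######
188 ++++**#+:::::::::::::::::::::::::::::::::=@#*%##%########
196 ++++++=:::::::::::::::::::::::::::::::::::-#*%##%########
204 ++++=+:::::::::::::::::::::::::::::::::::::=*%##%########
212 ++====::::::::::::::::::::::::::::::::::::::*############
220 +++===.::::::::::::::::::::::::::::::::::::-*############
228 ++++++=::::::::::::::::::::::::::::::::::::**##%#########
236 +++++++*.:::::::::::::::::::::::::::::::::#*###%#########
244 ++******%-:::::::::::::::::::::::::::::::##*###%#########
252 ********#-++.::::::::::::
[... 156 characters left out ...]

276 ******+:#%%#=.......:.......::::::::::::::::=@%%#-+@@@@@@
284 @@@@@*..*%%=....::::.::::..::::::::::::::::::-%%#:.-@@@@@
292 @@@@+:..+%+.........:::::::-:-::::::::::::::::+%#...:%@@@
300 @@@-:...=+.....::.:::-::-:--:-::-:-::--::::::::#@....:#@@
308 @@::...-=......:::--:-:-::-::-::-::-:-----::::::=+....:=@
316 #:::..-+.....:::::-:--:--:-::-::-::-:-------:::::*+....:-
324 ::::.-*+....::--::-:---=============-------:::...+#*.....
332 :::.-+**...::::-----------------=---======-:::...*##*....
38 [[317.0, 229.0], [318.0, 315.0], [319.0, 338.0], [319.0, 394.0]]
41 [[317.0, 224.0], [318.0, 308.0], [319.0, 329.0], [319.0, 386.0]]
44 [[317.0, 220.0], [318.0, 300.0], [319.0, 321.0], [319.0, 378.0]]
```

```bash
echo '[{"finger_gap":0.074}, {"finger_gap":0.074, "tz":-0.01}, {"finger_gap":0.074, "tz":-0.03}, {"finger_gap":0.074, "tz":-0.04}, {"finger_gap":0.074, "tz":-0.04}, {"finger_gap":0.074, "tx":-0.045, "tz":-0.02}, {"finger_gap":0.074, "tx":-0.05}, {"finger_gap":0.074, "tx":-0.05}, {"finger_gap":0.074}, {"finger_gap":0.074}]' | python3 inch.py | grep -E "^force|pos"
python3 - <<'E'
from h import *
c=robot.read_camera("wrist");tcp();cv2.imwrite("pics/w13.png",c["image"][:,:,::-1])
q=R2W(V,[[0,43,128],[0,92,102],[0,140,106],[0,17,59],[0,17,59],[94,33,106]]);print(proj(c,q).round(0).tolist())
g=cv2.cvtColor(np.ascontiguousarray(c["image"]),cv2.COLOR_RGB2GRAY)
for r in range(0,270,6):print(r,''.join(" .:-=+*#%@"[min(9,int(v)//22)] for v in g[r,240:410:3]))
E
```

```text
tool_pos: [0.5807, -0.094, 0.2155]
force: [-0.2, 0.6, -0.1]
31.5 rack tcp mm [ 2.000e-01 -1.031e+02  2.153e+02] F [-0.7  0.6 -0.5] Tq [-0.05  0.06 -0.  ] 0.0736
[[315.0, 18.0], [315.0, -55.0], [314.0, -156.0], [315.0, 83.0], [315.0, 83.0], [453.0, 46.0]]
0 ----------+++=-::::::::::::::::::::-==++=====+++====*==- 
6 ----------+++=::::::::::::::::::::::==++=====+++-===+===:
12 ----------+++=::::::::::::::::::::::==++=====+++-===+====
18 ----------+++:.:::::::::::::::::::::.+++=====+++-===*==--
24 ----------=++..:::::::::::::::::::::.-++=====+++-====#=--
30 ----------=+=...:::::::::::::::::::..-++=====+++-=====++=
36 ----------=+=. ..:::::::::::::::::...-++=====+++-========
42 ----------=++.....:::::::::::::::....+++=====+++-=======.
48 ----------=++= . ....::::::::.......-+++=====++=======.  
54 ------------:=-.  ................ .@+:======--=====:    
60 -----------++==.     ........ .....=@+++=====++====.     
66 =----------++===.            . .  -=@+++=====++===:      
72 --=====----+++==-.               :==@+++=====++===       
78 --------==-+++====.      .     .+===@+++=====++===.
[... 1225 characters left out ...]
@@@%#+++@%%%@@%=--
204 %%%%######+-=*+#@%%%%%%#---+@@@@+==#@@@@@@%@++*@%%%@@%---
210 #######%%#+==#+*@%%%%%%%---=@@@@*==%@@@@@@%#++*@%%%@%%---
216 ##########*-=%+*@%%%%%%%---=@@@@+==%@@@@@@%%+=#%%%%@%#---
222 ##%%######=--*++@%%%%%%%---=@@@@*==%@@@@@@%*+=#%%%%@%#---
228 #%%#######*==%++@%%%%%%%---=@@@@+==%@@@@@@@%+=%@%%%@%*---
234 ###########==#++@%%%%%%%---=@@@@*==%@@@@@@%*+=%%%%%@%+---
240 ####**#####==#++@%%%%%%%=--=@@@@+==%@@@@@@%#+=@%%%%%%=---
246 #####%####*--*++@#%#%%%%=--=@@@@*==@@@@@@@%++=@%%%%%%=--=
252 #****######==*++@#%#%%%%=--=@@@@+==@@@@@@@%*+=@%%%%%%---=
258 ####*******=-+==@%%#%%%#=--=@@@%+==@%=%@@@#-==@%%%%%%---+
264 #####******+-+*+%%%#%%%#=--=@@%%+==@@@%@@@%++=@%%%%%#---*
```

Run:
```python
from h import *
c=robot.read_camera("wrist");print("cap back edge, bottom cap, body back shoulder pred",proj(c,R2W(V,[[0,22,128],[0,22,114],[0,17,100],[0,17,59],[0,20,128],[0,24,128]]))[:,1].round(0))
for n in("top","scene"):
    c=robot.read_camera(n);im=c["image"];q=R2W(V,[[0,43,128],[0,92,102],[0,140,106],[0,17,59]]);p=proj(c,q);print(n,p.round(1).tolist())
    x0,y0=p[:,0].min()-20,p[:,1].min()-16;x1,y1=p[:,0].max()+20,p[:,1].max()+16
    g=cv2.cvtColor(np.ascontiguousarray(im),cv2.COLOR_RGB2HSV)
    rg=np.ascontiguousarray(im).astype(int)
    for r in range(int(y0),int(y1),2):print(r,int(x0),''.join('R' if (v[0]>1.5*v[2] and v[0]-v[1]>14 and sum(v)<260) else " .:-=+*#%@"[min(9,int(sum(v)/3)//22)] for v in rg[r,int(x0):int(x1)]))
```

```text
cap back edge, bottom cap, body back shoulder pred [59. 63. 76. 85. 62. 55.]
top [[321.7, 271.1], [300.0, 277.9], [278.2, 283.7], [333.3, 270.4]]
254 258 #*=RR:..................R===========+========++++++++++===============**=====+++++++++++=++====
256 258 ##+RRR=RR.............R===+==+========++++++=++======================+%@@@%*+++#+++=+==========
258 258 ##*=RRR====RRRRRR---=++=======+++++++++++=====================++++++#%@@@@@@%%#*+====RR-R--====
260 258 ###+RRR=======++==+===++++++++=+=========================-=+++==*%%@@%%#*+-==========-==-:-====
262 258 ###*=RR=+==+====+++++++++========================+=+++++=-::...:.:.::R=R++=-=+++==-=+++=+++-=*%
264 258 *%%#+RRR=++++=-=+++======================++++++++++==+=:::::::::::::...R-=+-:--==+*++=-:::-=R**
266 258 ##%#*=RR=++++===========##*=======+++++++++++==+=====:.:::::::::::::::...-==-::--=%##+--:::-::-
268 258 #*###+RRR===============+%@@@%##++==+===+===========R.:::::::::::::::::....:-::--=*%#*=-:::==:-
270 258 **#%%#=RRR=========+++++@@@@@@@@#*======R==========RR:::::::::::::::::::...::::---=##*+=-:::=-*
272 258 ##*%%%*RRR
[... 3538 characters left out ...]
:..........:-------------::.................:::::-++++=========
245 244 ####**+========++===--:::::::----------------:................::::::-+*##*++======
247 244 *####*+==========================------------:..............:::::::::-=+**++++====
249 244 ######*+===================+=======------===-:..............::::::::--+##*+====+=+
251 244 ######**=----================================R:............::::::::-=+***+=---====
253 244 ####*#**+=---------R==========================-:...........:::::::--=+++==----==--
255 244 #*##*****=--------------R-=======================--:::.....::::::::::-----:::--===
257 244 ***#**###*=----===---------------======================----:::::::::::::::::----=*
```

Both cameras put the caps where they should be. The fallen jar's cap is at (321,271) in top and (297,220) in scene, against predictions of (321.7,271.1) and (296.9,219.9), and the paddle is snug behind it. Handing in.

```bash
python3 -c "
from plant import robot
print(robot.close_job())"
```

```text
the job is handed in; nothing more can be done
None
```

The job is handed in at about 32 s of the 38 s allowed, verdict not shown. By my last camera check the fallen jar stands upright behind the two standing jars with the pusher snug, but the pusher slipped under it on the way, so I dragged it back and hopped the jar over it (peak jar-on-rack force read about 21 N, limit 40 N).

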